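Test the bench's safety breaker in the pottery studio

ROBOT

A 7-joint arm with a two-finger parallel gripper is mounted at the origin on the work surface. World frame = base frame: x ahead of the robot, y to its left, z up, the work surface at z = 0. Lengths are in m, angles in rad, forces in N, time in s.
With the tool pointing down it reaches from about 0.4 to 0.85 m from the base axis. Payload 4.5 kg.
Tool frame: the origin (TCP) lies midway between the tips of the shut fingers; the grasp point (between the pads) lies 19 mm behind it; z points along the fingers, y is the line along which they close (so a half turn about z gives the same grasp; the last joint's range is limited). The gripper opens to 88 mm and grips with 3 to 60 N. Pads are 18 mm wide; open, the fingers measure 123 mm over their backs; the gripper's body (75 mm by 187 mm) begins 45 mm behind the grasp point.
Start: joints at [1.186, 0.689, -0.195, 1.565, 0.157, 0.902, -0.215], TCP at [0.254, -0.571, 0.21] pointing down, gripper open.
Joint ranges: [-3.01, 3.01], [-0.46, 2.08], [-1.47, 1.51], [0.13, 2.56], [-1, 4.14], [0.04, 2.09], [-2.66, 2.66]. Speed limits (rad/s): [2.57, 2.57, 3.14, 3.14, 3.14, 3.14, 3.14].

INTERFACE

Orientations are given as a unit quaternion [x, y, z, w].
In Python, from plant import sensors, eyes, finish_job gives the robot as it stands.
- The arm moves only by the tool send_rows, never from a script. Its argument "rows" is text: rows parted by semicolons, each of 4 numbers parted by spaces: the shift along the tool's x, y, z normalised to -1 to 1, where 1 is 30 cm, then the turn about the tool's z normalised to -1 to 1, where 1 is 2 pi rad. A call has 1 to 10 rows; each row is the pose to reach, as a shift and turn from the pose commanded when the call began, along the tool's axes at that moment, turning the shorter way round; what a row does not reach only later rows make up. A row lasts 1/12 s, in which the tool goes at most 41.7 mm and 7.16 degrees, less where a joint would pass 70% of its speed; a pose out of reach is approached as far as the arm can. A call with a number of a shift or a turn outside -1 to 1 is refused whole. A call with a gripper value outside its range is refused whole. "jaw" is the closure, from -1 (fully open) to 1 (shut), set as the call begins (left out, the last holds). The fingers move at their own pace and stop on an object; "force" is the grip in N (left out, the last holds). Time passes only in rows, so rows that repeat a pose let the fingers close. It gives the time, the measured TCP pose, the force, the opening and the grip force at its end, in the units of the state.
- sensors.get_state(): the state, without advancing time (a new reading comes with each control period).
- eyes.snapshot(name): name is "side" or "top"; returns (picture, depth): 400x640x3 uint8, red, green, blue; 400x640 float32, m along the optical axis (not along the pixel's ray), 0 where there is no reading.
- eyes.calibration(name): a dict with "fov_y" (degrees; the focal length in pixels is half the picture's height over the tangent of half this angle, whatever the lens; pixels are square), "cx", "cy" (the principal point, pixels), "dist_coeffs" ([k1, k2, p1, p2, k3] as OpenCV has them; the pictures are not rectified), "world_from_camera" (4x4, takes a point from camera to world coordinates). Camera axes: x right, y down, z forward; pixel columns grow to the right and rows downward; lengths in m; the calibration is good to about 2 mm. A picture is of the moment at which its call begins. calibration takes no time and is no camera call.
- finish_job(): hands the job in; it is judged then, once.
The state is a dict: "clock": time; "q": joint angles; "qd": joint speeds; "joint_torque": joint torques, N m; "tool_pos": TCP position; "eef_rot": TCP orientation; "contact_force": force on the tool from outside, world axes, zero at the start; "moment": the same for the moment, N m; "opening": opening from 0.0 (shut) to 1.0 (fully open); "finger_force": force on a finger pad.
Only numpy, scipy, OpenCV 4.12 (cv2) and the standard library are available. Lean on these libraries where they do the work, as an engineer would, in place of code of your own. Each camera call takes 0.05 s, during which the arm holds its last target. There are 200 camera calls.

TASK

Test the breaker on the sloping power console: slide the steel shutter fully aside, push the spring plunger behind it all the way down to its stop so that the breaker lever drops, and let the plunger come back up. Then lift the lever back to its upper (on) position and slide the shutter fully shut over the plunger again. Do not disturb the bowl, the jar and the brush pot that stand around it.

Things in the scene. Friction and masses are not known exactly. Their poses are not given: they have to be found in the camera images.
- console: Fixed grey wedge-shaped console, 145 (x) x 300 (y) mm, 136 mm high at the back, 30 mm at the front. Origin: centre of its underside; z up. Its sloping panel faces its own -x side (about to the robot's left) and up. A clear splash roof, 5 mm thick, spans its width: underside at z = 190 mm, from x = -12 back to a clear wall at x = 73 mm. A vertical tool strikes it: work square to the panel.
- panel: The console's panel, 180 mm along the slope x 300 mm wide, sloping 36 degrees (0.63 rad). Origin: middle of its face; z: outward normal, x: up the slope, y: along the width (the console's y). In this frame the roof's edge is at x = 54, z = 93 mm; plunger axis x = -10, y = -75; lever x = -15, y = 105. Rails 6 mm high run along y at x = -52 and 32, from y = -115 to 55. Never moves on the console.
- shutter (a joint): Steel sliding shutter, an inverted U 70 mm long (panel y) x 90 mm (panel x), top face 50 mm above the panel. Value in m: 0 = shut, centred over the plunger; 0.09 = fully open against its stop, moved along the panel's +y. Starts between 0 and 0.012. Friction holds it where it is left (about 1.5 N).
- shutter_tab (a point): Centre of the upright steel grip tab on the shutter's top; tab 46 mm along panel x, 12 mm thick along panel y, 28 mm high along panel z (from 50 to 78 mm above the panel). Moves with the shutter.
- plunger (a joint): Spring plunger: black mushroom head, 26 mm diameter, 10 mm thick, on a steel stem in a fixed dark collar (36 mm diameter, 10 mm high). In m: 0 = up, 0.014 = down at its stop; moves along panel -z. Push needed: 2 N at first, then 7 to 11 N; the lever trips only in the last 1.5 mm. It springs back when released. While it is held down the lever cannot be reset.
- plunger_top (a point): Centre of the top face of the plunger's head, 34 mm above the panel when up, 20 mm when down. Moves with the plunger.
- lever (a joint): White breaker lever, a flat paddle 22 mm wide (panel y), 8 mm thick, in a black slot plate. In rad: 0 = up (on), leaning 0.6 up the slope from the panel's normal, so about upright; 1.2 = dropped, leaning 0.6 down the slope. Pivot 22 mm below the panel's face at panel x = -15, y = 105, axis along y. A snap spring throws it to the nearer end (past 0.6). Takes about 1 N at the tip, up the slope.
- lever_tip (a point): Middle of the lever's end, 70 mm from its pivot. In the panel's frame at x = 25, z = 36 mm when up, x = -55, z = 36 mm when dropped. Moves with the lever.
- bowl: Bystander: loose white ceramic bowl, 110 mm across, 55 mm high, origin under its centre. Leave alone.
- jar: Bystander: loose closed white jar, 68 mm across, 100 mm high, origin under its centre. Leave alone.
- pot: Bystander: loose terracotta pot with brushes, 80 mm across, 90 mm high (160 mm with the brushes), origin under its centre. Leave alone.

How it is judged:
On the way, in this order (a step that is already met when the one before it is completed fails the run):
1. the shutter is slid fully open (within 8 mm) and the lever is still up (value of joint shutter above 0.082 m and value of joint lever below 0.2 rad), for 0.2 s.
2. the plunger is pushed down to its stop (within 1.3 mm) (value of joint plunger above 0.0127 m), for 0.1 s.
3. the plunger is let up again and the lever has dropped (value of joint plunger below 0.002 m and value of joint lever above 1 rad), for 0.2 s.
4. the lever is lifted back up to on (value of joint lever below 0.12 rad and value of joint plunger below 0.002 m), for 0.2 s.
At the end, for the whole second after the job is handed in: Shutter shut (within 6 mm of its end), lever up (within 0.12 rad of 0), plunger up (within 2 mm), and bowl, jar and brush pot upright and within 30 mm of where they stood (all of step 4 and value of joint shutter below 0.006 m and distance of each of bowl, jar, pot from where it was at the start of the episode below 0.03 m and angle between each of bowl, jar, pot's own z axis and vertical below 0.2 rad); the robot touches nothing.
It fails at once if the bowl is knocked over or moved by more than 30 mm (distance of bowl from where it was at the start of the episode above 0.03 m or angle between bowl's own z axis and vertical above 0.5 rad).
It fails at once if the jar is knocked over or moved by more than 30 mm (distance of jar from where it was at the start of the episode above 0.03 m or angle between jar's own z axis and vertical above 0.5 rad).
It fails at once if the brush pot is knocked over or moved by more than 30 mm (distance of pot from where it was at the start of the episode above 0.03 m or angle between pot's own z axis and vertical above 0.5 rad).
It also fails if it takes over 61 s, if anything falls off the work surface, if the arm or the gripper's body presses on something with over 40 N, if the wrist force passes 120 N, or if a joint passes its speed limit or range.

## Working session

There is one attempt and no reset: what is moved stays moved. The work goes in short steps, Python scripts to look and compute and a tool call to move; the robot and the scene stay as the last step left them, time stands still between calls to the robot, and variables do not carry over. Pictures are saved under pics/ and viewed, at most 10 in all, crops included, and the job is handed in when it is done.

Besides the shell and the picture viewer there is one more tool, called after "Request:" as name(argument=value, ...) on one line, values as JSON. send_rows: Moves the arm, as the interface text tells. Scaled input: -1 to 1 covers 30 cm each way for a shift and 2 pi rad each way for a turn. Its arguments: {"type":"object","properties":{"rows":{"type":"string"},"jaw":{"type":"number"},"force":{"type":"number"}},"required":["rows"]}

```bash
mkdir -p pics; ls
cat > h.py <<'E'
import numpy as np, cv2
from plant import sensors, eyes, finish_job
from scipy.spatial.transform import Rotation as R
def cam(n):
    c=eyes.calibration(n); f=200/np.tan(np.radians(c['fov_y'])/2)
    return np.array([[f,0,c['cx']],[0,f,c['cy']],[0,0,1]]),np.array(c['dist_coeffs'],float),np.array(c['world_from_camera'])
def rays(n,uv):
    K,d,T=cam(n); p=cv2.undistortPoints(np.array(uv,float).reshape(-1,1,2),K,d)[:,0]
    return T[:3,3],np.c_[p,np.ones(len(p))]@T[:3,:3].T   # origin, dirs with unit depth
def proj(n,X):
    K,d,T=cam(n); Ti=np.linalg.inv(T)
    return cv2.projectPoints(np.array(X,float).reshape(-1,1,3),cv2.Rodrigues(Ti[:3,:3])[0],Ti[:3,3],K,d)[0][:,0]
def tri(n1,p1,n2,p2):
    a,u=rays(n1,[p1]);b,v=rays(n2,[p2]);u=u[0];v=v[0]
    s=np.linalg.lstsq(np.c_[u,-v],b-a,rcond=None)[0]
    return (a+s[0]*u+b+s[1]*v)/2,np.linalg.norm(a+s[0]*u-b-s[1]*v)
E
python3 - <<'E'
from h import *
s=sensors.get_state(); print({k:np.round(v,3) for k,v in s.items()})
print(R.from_quat(s['eef_rot']).as_matrix().round(3))
for n in('side','top'):
    p,d=eyes.snapshot(n); cv2.imwrite(f'pics/{n}0.png',p[:,:,::-1]); np.save(f'{n}0.npy',d); print(n,cam(n)[2].round(3),d.min(),d.max(),eyes.calibration(n)['dist_coeffs'])
E
```

```text
pics
{'clock': np.float64(0.0), 'q': array([ 1.186,  0.69 , -0.195,  1.566,  0.157,  0.903, -0.215]), 'qd': array([ 0.001, -0.   , -0.001,  0.   ,  0.002,  0.001, -0.   ]), 'joint_torque': array([-0.0000e+00, -5.2756e+01, -1.2670e+00, -1.5343e+01, -5.3000e-02,
        6.0000e-03,  0.0000e+00]), 'tool_pos': array([ 0.254, -0.57 ,  0.21 ]), 'eef_rot': array([ 0.978,  0.208, -0.   , -0.001]), 'contact_force': array([0.915, 0.942, 0.261]), 'moment': array([ 0.053, -0.005,  0.028]), 'finger_force': np.float64(0.0), 'opening': np.float64(1.001)}
[[ 0.914  0.407 -0.001]
 [ 0.407 -0.914  0.002]
 [-0.    -0.002 -1.   ]]
side [[ 0.753 -0.303  0.584  0.025]
 [-0.658 -0.364  0.659 -0.519]
 [ 0.013 -0.881 -0.474  0.549]
 [ 0.     0.     0.     1.   ]] 0.0 3.5609467 [-0.00920721  0.          0.          0.          0.        ]
top [[ 0.046 -0.979  0.199  0.356]
 [-0.999 -0.045  0.01   0.054]
 [-0.001 -0.2   -0.98   0.959]
 [ 0.     0.     0.     1.   ]] 0.0 1.9801124 [-0.09901833  0.          0.          0.          0.        ]
```

View pics/side0.png

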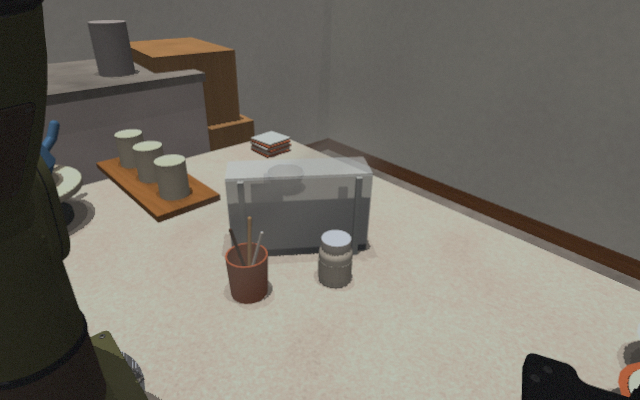

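View pics/top0.png

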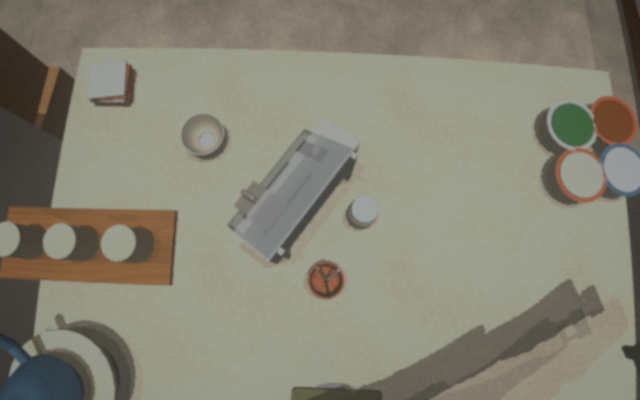

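Run:
```python
from h import *
p=cv2.imread('pics/top0.png'); cv2.imwrite('pics/c1.png',cv2.resize(p[105:275,175:385],None,fx=3.5,fy=3.5,interpolation=cv2.INTER_CUBIC))
d=np.load('top0.npy')
K,_,T=cam('top')
vv,uu=np.mgrid[105:275,175:400]
o,r=rays('top',np.c_[uu.ravel(),vv.ravel()]); X=(o+r*d[vv,uu].ravel()[:,None]).reshape(*uu.shape,3)
np.save('X.npy',X)
np.set_printoptions(linewidth=250)
print((X[::8,::8,2]*1000).astype(int))
```

```text
[[  0   0   1   1   0  -2   0   0  -3   0   1  -2   0  -2  -2  -3   2  -1   1   0   0  -1   1   1   1   0   0   2   1]
 [ -2  -1   0  52  55   0   0   0   0   0   0   0   0  -1  -1   0  -1  -1   0   1   2  -2   0   0   0  -1  -1   0   0]
 [  2   0  43  28  28  35  -1   0   0  -3   0  -1   2  -1  -4  -2   3  -2   2 194   0  -2   0   0   0   0   0   0  -1]
 [  0  50  26  13  10  13  56   0   4   0  -2   0   0  -4  -1  -3   2  -1 194 195 193  -1   0  -1  -1   0  -1   0   0]
 [  1  46  18   7   5   7  55  -2   0  -1   0   2   0   0  -1   0  40 194 195 193 196 194 193   0   0  -1  -2   0   0]
 [  0  55  23   7   5   8   0   0   3  -1  -4   2   0   0   1  39 194 195 193 193 193 193 196 175   0  -5   1  -1   0]
 [  0   0   0  31  51   1  -1   1   1   0  -2  -2   0   0  36  48 195 193 193 193 194 193 193   1  -2  -2  -1  -5   0]
 [ -1   1  -4   0   0   3   0  -1   1   0   0  -1   2  28  45 195 193 194 195 194 195 196 170   0   1   0   0   2   1]
 [ -1   0   0  -2   0   0  -2   0   3  -2   0   0   0  47 195 194 196 193 194 196 959 127 109   1  -2  -4   0   0  -1]
 [  0   0   0  -2  -2   0  -2
[... 818 characters left out ...]
 -1  -2   0   0  -2 193 196 193 194 191 190 195 117   0   1   0   1   0  -3  -1  -2   1   0   0  -1  -4]
 [  1  -2  -2   0  -1  -1  -1   1  -1 195 193 194 193 193 143   2   1   0  -1   1  -1  -1   0  -3   0   3  -1  -4   1]
 [  0   0  -1  -1   1   2  -1   1  -1  -2 194 194 194 187  49   1  -4   0   0   0  -5   2   1   0   1  -3  -4  -2  -5]
 [  0   1   0   1  -2  -2   0   0  -1   0  -2 194 194  79  55  -2   0  -1   1   0  -2  -2  -1   0   0   0   1   0  -2]
 [  3  -2   0  -1   1   0  -1   0   1  -1   0   0   0   0  -5  -1  -1  -1  72  30  91  -1   0  -2   1   0  -1   0   0]
 [ -2   0   0   0   0  -1  -3  -1   2   0   0   1   0   0   0   0   0  76 107   6 122   0   0   0   0  -1   1   0   0]]
```

View pics/c1.png

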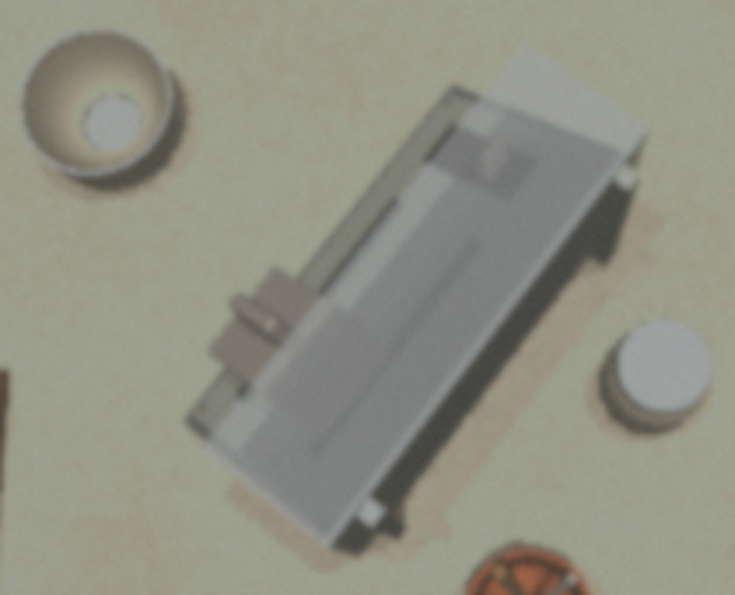

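```bash
cat >> h.py <<'E'
def fit():
    X=np.load('X.npy'); m=(X[...,2]>.187)&(X[...,2]<.2)
    P=X[m]; return cv2.minAreaRect((P[:,:2]*1000).astype(np.float32)),P
E
python3 - <<'E'
from h import *
r,P=fit(); print(r, cv2.boxPoints(r).round(1), P[:,2].mean())
X=np.load('X.npy')
# bystanders
d=np.load('top0.npy'); vv,uu=np.mgrid[0:400,0:640]; o,ra=rays('top',np.c_[uu.ravel(),vv.ravel()]); A=(o+ra*d.ravel()[:,None]).reshape(400,640,3)
for n,(u0,u1,v0,v1,z0,z1) in dict(bowl=(175,230,105,165,.04,.06),jar=(340,385,190,235,.093,.106),pot=(300,350,255,305,.08,.095)).items():
    B=A[v0:v1,u0:u1].reshape(-1,3);B=B[(B[:,2]>z0)&(B[:,2]<z1)]; print(n,cv2.minEnclosingCircle((B[:,:2]*1000).astype(np.float32)),B[:,2].max())
E
```

```text
((524.4063720703125, 98.07159423828125), (102.64762115478516, 299.9654846191406), 55.516258239746094) [[371.7 140.7]
 [619.  -29.2]
 [677.1  55.5]
 [429.8 225.3]] 0.19456716289229675
bowl ((680.1516723632812, 350.9656982421875), 55.233821868896484) 0.05864690818464957
jar ((505.8526611328125, -41.725341796875), 30.08085060119629) 0.1047157586867441
pot ((347.92108154296875, 36.609439849853516), 40.25828552246094) 0.0949067631406153
```

Run:
```python
from h import *
r,P=fit()
best=None
for a in np.arange(-38,-30,.25):
    y=np.array([np.cos(np.radians(a)),np.sin(np.radians(a))]);x=np.array([y[1],-y[0]])
    u=P[:,:2]@x*1000; v=P[:,:2]@y*1000
    h,e=np.histogram(u,np.arange(u.min(),u.max()+2,2))
    ok=e[:-1][h>h.max()*.5]; w=np.diff(np.percentile(u,[1,99]))[0]
    if best is None or w<best[0]: best=(w,a,ok.min(),ok.max()+2,np.percentile(v,[.3,99.7]),h,np.percentile(u,[1,99]))
print(best)
# dark front edge of console and its top back: heights of front strip
w,a=best[:2]; y=np.array([np.cos(np.radians(a)),np.sin(np.radians(a))]);x=np.array([y[1],-y[0]])
X=np.load('X.npy').reshape(-1,3); U=X[:,:2]@x*1000; V=X[:,:2]@y*1000; Z=X[:,2]*1000
x0=best[3]-0; 
for lo in range(-130,40,5):
    s=(U>best[2]+lo)&(U<best[2]+lo+5)&(abs(V-np.mean(best[4]))<140)&(Z<250)
    vv=V[s]-np.mean(best[4])
    q=lambda m: (int(np.median(Z[s][m])),m.sum()) if m.sum()>2 else None
    print(lo,[q((vv>b)&(vv<b+25)) for b in (-140,-115,-90,-65,-35,0,40,70,95,115)])
```

```text
(np.float64(89.894402279416), np.float64(-34.75), np.float64(-430.5879569739453), np.float64(-340.5879569739453), array([225.9417176 , 523.77420263]), array([113, 134, 159, 152, 144, 139, 144, 158, 136, 155, 144, 149, 144,
       149, 147, 147, 150, 155, 139, 151, 151, 151, 152, 145, 152, 149,
       147, 157, 148, 151, 147, 156, 146, 150, 155, 148, 161, 146, 149,
       154, 149, 157, 148, 152, 167,  69,  10,  13,  13,  11,  14,   4]), array([-429.12461779, -339.23021551]))
-130 [(0, np.int64(18)), (0, np.int64(19)), (0, np.int64(20)), (0, np.int64(20)), (0, np.int64(21)), (0, np.int64(17)), (0, np.int64(17)), (0, np.int64(19)), (0, np.int64(19)), (0, np.int64(16))]
-125 [(0, np.int64(21)), (0, np.int64(18)), (0, np.int64(19)), (0, np.int64(18)), (0, np.int64(18)), (0, np.int64(20)), (0, np.int64(20)), (0, np.int64(17)), (-1, np.int64(19)), (0, np.int64(19))]
-120 [(0, np.int64(19)), (0, np.int64(21)), (0, np.int64(20)), (0, np.int64(19)), (0, np.int64(20)), (0, np.int64(20)), (0, np.int64(17)), (0, np.int64(19)), (0, np.int64(16)), (0, np.int64(18))]
-115 [(0, np.int64(19)), (0, np
[... 4681 characters left out ...]
, np.int64(27)), (194, np.int64(29)), (194, np.int64(30))]
25 [(194, np.int64(31)), (194, np.int64(33)), (195, np.int64(29)), (194, np.int64(33)), (194, np.int64(31)), (194, np.int64(31)), (195, np.int64(29)), (194, np.int64(31)), (194, np.int64(31)), (194, np.int64(30))]
30 [(194, np.int64(33)), (194, np.int64(35)), (195, np.int64(33)), (194, np.int64(32)), (194, np.int64(34)), (194, np.int64(30)), (194, np.int64(31)), (194, np.int64(30)), (194, np.int64(30)), (194, np.int64(27))]
35 [(194, np.int64(32)), (194, np.int64(30)), (194, np.int64(33)), (194, np.int64(31)), (194, np.int64(30)), (195, np.int64(31)), (194, np.int64(29)), (194, np.int64(28)), (194, np.int64(29)), (194, np.int64(33))]
```

Request:
send_rows(rows="0 0 -0.13 0;0 0 -0.27 0;0 0 -0.4 0;0 0 -0.53 0;0 0 -0.66 0;0 0 -0.8 0;0 0 -0.93 0;0 0 -1 0;0 0 -1 0", jaw=1)

```text
clock: 0.85
tool_pos: [0.2551, -0.5723, 0.5157]
eef_rot: [0.978, 0.208, 0.002, 0.005]
contact_force: [0.5, 0.0, -0.0]
opening: 0.344
finger_force: 0.0
```

```bash
cat > st.py <<'E'
from h import *
s=sensors.get_state(); M=R.from_quat(s['eef_rot']).as_matrix()
print(round(float(s['clock']),2),'q',s['q'].round(3),'p',s['tool_pos'].round(4),'F',s['contact_force'].round(1)); print(M.round(3))
E
python3 st.py
```

```text
0.85 q [ 1.167  0.52  -0.196  0.952  0.098  1.668 -0.146] p [ 0.2551 -0.5723  0.5157] F [ 0.5  0.  -0. ]
[[ 0.914  0.406  0.005]
 [ 0.406 -0.914 -0.009]
 [ 0.001  0.01  -1.   ]]
```

Request:
send_rows(rows="0 0 -0.13 0;0 0 -0.27 0;0 0 -0.4 0;0 0 -0.53 0;0 0 -0.66 0;0 0 -0.8 0;0 0 -0.93 0;0 0 -1 0;0 0 -1 0;0 0 -1 0")

```text
clock: 1.68
tool_pos: [0.232, -0.5212, 0.6741]
eef_rot: [0.978, 0.208, 0.004, 0.018]
contact_force: [0.6, -0.4, -0.2]
opening: 0.006
finger_force: 0.0
```

```bash
python3 st.py
```

```text
1.68 q [ 0.986  0.494  0.273  0.533 -0.152  2.089 -0.004] p [ 0.232  -0.5212  0.6741] F [ 0.6 -0.4 -0.2]
[[ 0.913  0.407  0.016]
 [ 0.407 -0.913 -0.034]
 [ 0.001  0.037 -0.999]]
```

Request:
send_rows(rows="0 0 -1 0;0 0 -1 0;0 0 -1 0;0 0 -1 0;0 0 -1 0;0 0 -1 0")

```text
clock: 2.18
tool_pos: [0.2075, -0.4663, 0.7158]
eef_rot: [0.977, 0.208, 0.008, 0.037]
contact_force: [-0.4, -0.4, 0.2]
opening: 0.003
finger_force: 0.0
```

```bash
python3 st.py
```

```text
2.18 q [ 0.931  0.364  0.309  0.626 -0.131  2.089 -0.004] p [ 0.2075 -0.4663  0.7158] F [-0.4 -0.4  0.2]
[[ 0.914  0.406  0.031]
 [ 0.407 -0.911 -0.069]
 [ 0.     0.075 -0.997]]
```

Request:
send_rows(rows="0 0 0.13 0;0 0 0.27 0;0 0 0.4 0;0 0 0.53 0;0 0 0.6 0;0 0 0.6 0;0 0 0.6 0")

```text
clock: 2.77
tool_pos: [0.2134, -0.479, 0.5358]
eef_rot: [0.977, 0.208, 0.008, 0.036]
contact_force: [0.2, 0.3, 0.2]
opening: 0.001
finger_force: 0.0
```

```bash
python3 st.py
```

```text
2.77 q [ 0.868  0.277  0.288  1.309 -0.077  1.492 -0.006] p [ 0.2134 -0.479   0.5358] F [0.2 0.3 0.2]
[[ 0.913  0.406  0.03 ]
 [ 0.407 -0.911 -0.067]
 [-0.     0.074 -0.997]]
```

Request:
send_rows(rows="-0.72 -0.44 -0.13 0;-0.72 -0.44 -0.13 0;-0.72 -0.44 -0.13 0;-0.72 -0.44 -0.13 0;-0.72 -0.44 -0.13 0;-0.72 -0.44 -0.13 0;-0.72 -0.44 -0.13 0")

```text
clock: 3.35
tool_pos: [-0.0475, -0.4439, 0.5694]
eef_rot: [0.979, 0.201, 0.005, 0.041]
contact_force: [-0.5, -0.9, 0.6]
opening: 0.007
finger_force: 0.0
```

Request:
send_rows(rows="-0.72 -0.44 -0.13 0;-0.72 -0.44 -0.13 0;-0.72 -0.44 -0.13 0;-0.72 -0.44 -0.13 0;-0.72 -0.44 -0.13 0;-0.72 -0.44 -0.13 0;-0.72 -0.44 -0.13 0")

```text
clock: 3.93
tool_pos: [-0.2985, -0.4066, 0.5962]
eef_rot: [0.979, 0.202, 0.004, 0.037]
contact_force: [0.4, 1.8, -0.5]
opening: 0.007
finger_force: 0.0
```

```bash
python3 st.py
```

```text
3.93 q [ 1.775  0.295  0.616  1.153 -0.238  1.708  1.166] p [-0.2985 -0.4066  0.5962] F [ 0.4  1.8 -0.5]
[[ 0.918  0.395  0.023]
 [ 0.396 -0.916 -0.071]
 [-0.007  0.074 -0.997]]
```

Request:
send_rows(rows="0.29 -0.17 -1 0;0.29 -0.17 -1 0;0.29 -0.17 -1 0;0.29 -0.17 -1 0;0.29 -0.17 -1 0;0.29 -0.17 -1 0;0.29 -0.17 -1 0;0.29 -0.17 -1 0;0.29 -0.17 -1 0")

```text
clock: 4.68
tool_pos: [-0.2359, -0.313, 0.7479]
eef_rot: [0.977, 0.207, -0.007, 0.052]
contact_force: [0.3, 0.3, -0.4]
opening: 0.007
finger_force: 0.0
```

```bash
python3 st.py
```

```text
4.68 q [ 2.041  0.138  0.166  0.834 -0.105  2.09   0.995] p [-0.2359 -0.313   0.7479] F [ 0.3  0.3 -0.4]
[[ 0.914  0.405  0.008]
 [ 0.403 -0.909 -0.104]
 [-0.034  0.098 -0.995]]
```

Request:
send_rows(rows="0.8 -0.5 -1 0;0.8 -0.5 -1 0;0.8 -0.5 -1 0;0.8 -0.5 -1 0;0.8 -0.5 -1 0;0.8 -0.5 -1 0")

```text
clock: 5.18
tool_pos: [-0.1562, -0.1924, 0.7571]
eef_rot: [0.977, 0.205, -0.016, 0.061]
contact_force: [-0.7, 0.3, -0.1]
opening: 0.005
finger_force: 0.0
```

```bash
python3 st.py
```

```text
5.18 q [ 2.29  -0.12  -0.092  1.064 -0.092  2.09   0.993] p [-0.1562 -0.1924  0.7571] F [-0.7  0.3 -0.1]
[[ 0.915  0.403 -0.006]
 [ 0.399 -0.908 -0.125]
 [-0.056  0.112 -0.992]]
```

Request:
send_rows(rows="0 0 -1 0;0 0 -1 0;0 0 -1 0")

```text
clock: 5.43
tool_pos: [-0.1602, -0.1977, 0.7685]
eef_rot: [0.975, 0.206, -0.028, 0.074]
contact_force: [-0.1, -1.1, 0.6]
opening: 0.003
finger_force: 0.0
```

```bash
python3 st.py
```

```text
5.43 q [ 2.282 -0.118 -0.083  1.027 -0.093  2.089  0.992] p [-0.1602 -0.1977  0.7685] F [-0.1 -1.1  0.6]
[[ 0.914  0.406 -0.025]
 [ 0.397 -0.904 -0.155]
 [-0.086  0.132 -0.988]]
```

Request:
send_rows(rows="0 0 -1 0;0 0 -1 0;0 0 -1 0")

```text
clock: 5.68
tool_pos: [-0.1614, -0.1984, 0.7792]
eef_rot: [0.974, 0.205, -0.04, 0.086]
contact_force: [-0.5, -0.3, 0.5]
opening: 0.007
finger_force: 0.0
```

```bash
python3 st.py
```

```text
5.68 q [ 2.278 -0.124 -0.075  0.999 -0.095  2.089  0.993] p [-0.1614 -0.1984  0.7792] F [-0.5 -0.3  0.5]
[[ 0.913  0.406 -0.044]
 [ 0.393 -0.901 -0.184]
 [-0.114  0.15  -0.982]]
```

Request:
send_rows(rows="0 0 -1 0")

```text
clock: 5.77
tool_pos: [-0.1615, -0.1975, 0.7861]
eef_rot: [0.973, 0.204, -0.048, 0.094]
contact_force: [-0.4, -0.4, 0.1]
opening: 0.007
finger_force: 0.0
```

Request:
send_rows(rows="0 0 -1 0")

```text
clock: 5.85
tool_pos: [-0.1604, -0.1945, 0.796]
eef_rot: [0.972, 0.203, -0.06, 0.105]
contact_force: [-1.2, 0.5, -0.5]
opening: 0.007
finger_force: 0.0
```

Request:
send_rows(rows="0 0 -1 0")

```text
clock: 5.93
tool_pos: [-0.1588, -0.191, 0.8053]
eef_rot: [0.97, 0.202, -0.071, 0.116]
contact_force: [-0.2, 1.1, 0.2]
opening: 0.002
finger_force: 0.0
```

```bash
python3 st.py
```

```text
5.93 q [ 2.257 -0.155 -0.043  0.944 -0.099  2.089  0.993] p [-0.1588 -0.191   0.8053] F [-0.2  1.1  0.2]
[[ 0.908  0.409 -0.091]
 [ 0.376 -0.891 -0.254]
 [-0.184  0.196 -0.963]]
```

Request:
send_rows(rows="0 0 -1 0;0 0 -1 0;0 0 -1 0;0 0 -1 0;0 0 -1 0;0 0 -1 0;0 0 -1 0;0 0 -1 0;0 0 -1 0")

```text
clock: 6.68
tool_pos: [-0.1533, -0.1816, 0.8139]
eef_rot: [0.968, 0.201, -0.082, 0.127]
contact_force: [-0.7, -0.6, 0.3]
opening: 0.003
finger_force: 0.0
```

```bash
python3 st.py
```

```text
6.68 q [ 2.244 -0.181 -0.027  0.937 -0.1    2.089  0.994] p [-0.1533 -0.1816  0.8139] F [-0.7 -0.6  0.3]
[[ 0.905  0.411 -0.108]
 [ 0.369 -0.886 -0.28 ]
 [-0.211  0.213 -0.954]]
```

Request:
send_rows(rows="-0.11 -0.26 -0.05 0;-0.11 -0.26 -0.05 0;-0.11 -0.26 -0.05 0")

```text
clock: 6.93
tool_pos: [-0.219, -0.1165, 0.8073]
eef_rot: [0.969, 0.192, -0.088, 0.13]
contact_force: [1.3, -0.2, 0.4]
opening: 0.008
finger_force: 0.0
```

Request:
send_rows(rows="0 0 -1 0")

```text
clock: 7.02
tool_pos: [-0.2139, -0.1182, 0.8147]
eef_rot: [0.966, 0.197, -0.097, 0.137]
contact_force: [0.1, -1.6, 0.5]
opening: 0.003
finger_force: 0.0
```

Request:
send_rows(rows="0 0 -1 0")

```text
clock: 7.1
tool_pos: [-0.2104, -0.1152, 0.8243]
eef_rot: [0.963, 0.198, -0.11, 0.146]
contact_force: [0.7, 0.5, 0.4]
opening: 0.003
finger_force: 0.0
```

Request:
send_rows(rows="0 0 -1 0")

```text
clock: 7.18
tool_pos: [-0.22, -0.1137, 0.8344]
eef_rot: [0.959, 0.197, -0.119, 0.164]
contact_force: [-0.5, -1.0, 0.6]
opening: 0.009
finger_force: 0.0
```

Request:
send_rows(rows="0 0 -1 0")

```text
clock: 7.27
tool_pos: [-0.2403, -0.103, 0.8434]
eef_rot: [0.96, 0.174, -0.128, 0.179]
contact_force: [-0.7, 2.0, -0.2]
opening: 0.003
finger_force: 0.0
```

Request:
send_rows(rows="0 0 -1 0")

```text
clock: 7.35
tool_pos: [-0.2597, -0.104, 0.8518]
eef_rot: [0.955, 0.172, -0.131, 0.201]
contact_force: [-1.0, 0.5, -0.2]
opening: 0.004
finger_force: 0.0
```

Request:
send_rows(rows="0 0 -1 0")

```text
clock: 7.43
tool_pos: [-0.2602, -0.1016, 0.8562]
eef_rot: [0.956, 0.17, -0.137, 0.198]
contact_force: [0.5, -1.4, 0.3]
opening: 0.005
finger_force: 0.0
```

```bash
python3 st.py
```

```text
7.43 q [ 2.022 -0.167  0.674  0.796 -0.237  2.088  1.333] p [-0.2602 -0.1016  0.8562] F [ 0.5 -1.4  0.3]
[[ 0.905  0.38  -0.194]
 [ 0.271 -0.863 -0.425]
 [-0.329  0.332 -0.884]]
```

Request:
send_rows(rows="0 0 -1 0")

```text
clock: 7.52
tool_pos: [-0.2728, -0.1053, 0.8713]
eef_rot: [0.947, 0.171, -0.146, 0.228]
contact_force: [-1.4, -1.2, -0.3]
opening: 0.005
finger_force: 0.0
```

Request:
send_rows(rows="0 0 -1 0")

```text
clock: 7.6
tool_pos: [-0.2837, -0.0985, 0.8989]
eef_rot: [0.938, 0.155, -0.173, 0.259]
contact_force: [0.9, -0.6, 1.3]
opening: 0.006
finger_force: 0.0
```

```bash
python3 st.py
```

```text
7.6 q [ 1.836 -0.154  1.007  0.67  -0.393  2.088  1.346] p [-0.2837 -0.0985  0.8989] F [ 0.9 -0.6  1.3]
[[ 0.892  0.381 -0.244]
 [ 0.202 -0.818 -0.539]
 [-0.405  0.431 -0.806]]
```

```bash
cat > go.py <<'E'
import sys
from h import *
yc=np.array([.8216,-.57,0]);xc=np.array([-.57,-.8216,0]);O=np.array([.5465,.130,0]);a=np.radians(36)
C=np.c_[xc,yc,[0,0,1]]; PC=C@np.c_[[np.cos(a),0,np.sin(a)],[0,1,0],[-np.sin(a),0,np.cos(a)]]; PO=O+np.array([0,0,.083])
w2p=lambda X:(np.asarray(X)-PO)@PC; p2w=lambda p:PO+PC@np.asarray(p)
s=sensors.get_state(); M=R.from_quat(s['eef_rot']).as_matrix(); p=s['tool_pos']
print(round(float(s['clock']),2),'q',s['q'].round(2),'p',p.round(3),'F',s['contact_force'].round(1),'panel',(w2p(p)*1000).round(1)); print('tool axes in panel:\n',(PC.T@M).round(3))
v=[float(x) for x in sys.argv[2:]]
if v:
  fr=sys.argv[1]
  for i in range(0,len(v),3):
    t=np.array(v[i:i+3]); t=t if fr=='w' else p2w(t/1000)
    d=M.T@(t-p); print('->',t.round(3),'shift/.3',(d/.3).round(3),'rows',(np.linalg.norm(d)/.0417).round(1)); p=t
E
python3 go.py w -.1 -.45 .6  .25 -.5 .45  .55 -.15 .42
```

```text
7.6 q [ 1.84 -0.15  1.01  0.67 -0.39  2.09  1.35] p [-0.284 -0.098  0.899] F [ 0.9 -0.6  1.3] panel [1014.3 -551.8  271.6]
tool axes in panel:
 [[-0.784  0.621 -0.003]
 [ 0.618  0.779  0.107]
 [ 0.069  0.082 -0.994]]
-> [-0.1  -0.45  0.6 ] shift/.3 [0.713 0.762 1.285] rows 11.9
-> [ 0.25 -0.5   0.45] shift/.3 [1.209 0.365 0.208] rows 9.2
-> [ 0.55 -0.15  0.42] shift/.3 [ 1.168 -0.616 -0.792] rows 11.1
```

Request:
send_rows(rows="0.55 0.59 1 0;0.55 0.59 1 0;0.55 0.59 1 0;0.55 0.59 1 0;0.55 0.59 1 0;0.55 0.59 1 0;0.55 0.59 1 0;0.55 0.59 1 0;0.55 0.59 1 0;0.55 0.59 1 0")

```text
clock: 8.43
tool_pos: [-0.1504, -0.3519, 0.6825]
eef_rot: [0.937, 0.156, -0.175, 0.26]
contact_force: [-0.5, -1.4, 0.4]
opening: 0.001
finger_force: 0.0
```

```bash
python3 go.py w  -.05 -.47 .57 .25 -.5 .45  .55 -.15 .42
```

```text
8.43 q [ 2.31 -0.3  -0.31  1.62 -0.09  1.17  0.75] p [-0.15  -0.352  0.682] F [-0.5 -1.4  0.4] panel [ 994.1 -297.8   18.8]
tool axes in panel:
 [[-0.785  0.62   0.001]
 [ 0.616  0.78   0.106]
 [ 0.065  0.084 -0.994]]
-> [-0.05 -0.47  0.57] shift/.3 [0.372 0.287 0.432] rows 4.6
-> [ 0.25 -0.5   0.45] shift/.3 [1.033 0.292 0.129] rows 7.8
-> [ 0.55 -0.15  0.42] shift/.3 [ 1.166 -0.612 -0.798] rows 11.1
```

Request:
send_rows(rows="0.37 0.29 0.43 0;0.37 0.29 0.43 0;0.37 0.29 0.43 0;0.98 0.45 0.5 0;0.98 0.45 0.5 0;0.98 0.45 0.5 0;0.98 0.45 0.5 0;0.98 0.45 0.5 0;0.98 0.45 0.5 0;0.98 0.45 0.5 0")

```text
clock: 9.27
tool_pos: [0.1091, -0.4771, 0.5111]
eef_rot: [0.937, 0.157, -0.17, 0.26]
contact_force: [0.8, 4.1, 0.4]
opening: 0.005
finger_force: 0.0
```

```bash
python3 go.py w  .35 -.42 .45  .55 -.1 .42 .6 .15 .4
```

```text
9.27 q [ 3.   -0.45 -1.47  1.84 -0.17  0.79  0.26] p [ 0.109 -0.477  0.511] F [0.8 4.1 0.4] panel [856.8 -13.3 -93.4]
tool axes in panel:
 [[-0.784  0.621 -0.005]
 [ 0.616  0.779  0.114]
 [ 0.075  0.087 -0.993]]
-> [ 0.35 -0.42  0.45] shift/.3 [ 0.838  0.064 -0.129] rows 6.1
-> [ 0.55 -0.1   0.42] shift/.3 [ 0.855 -0.658 -0.655] rows 9.1
-> [0.6  0.15 0.4 ] shift/.3 [ 0.347 -0.644 -0.437] rows 6.1
```

Request:
send_rows(rows="0.06 0.41 0.44 0;0.06 0.41 0.44 0;0.06 0.41 0.44 0;0.06 0.41 0.44 0;0.06 0.41 0.44 0;0.06 0.41 0.44 0")

```text
clock: 9.77
tool_pos: [0.1122, -0.4829, 0.5101]
eef_rot: [0.934, 0.16, -0.168, 0.271]
contact_force: [-0.7, 0.3, 0.5]
opening: 0.003
finger_force: 0.0
```

```bash
python3 go.py w  .35 -.42 .45  .55 -.1 .42 .6 .15 .4
```

```text
9.77 q [ 3.   -0.46 -1.47  1.85 -0.19  0.75  0.27] p [ 0.112 -0.483  0.51 ] F [-0.7  0.3  0.5] panel [858.7  -7.4 -96. ]
tool axes in panel:
 [[-0.785  0.62   0.009]
 [ 0.615  0.777  0.133]
 [ 0.075  0.11  -0.991]]
-> [ 0.35 -0.42  0.45] shift/.3 [ 0.831  0.05  -0.138] rows 6.1
-> [ 0.55 -0.1   0.42] shift/.3 [ 0.856 -0.641 -0.67 ] rows 9.1
-> [0.6  0.15 0.4 ] shift/.3 [ 0.348 -0.633 -0.452] rows 6.1
```

Request:
send_rows(rows="-0.92 -0.44 -0.48 0;-0.92 -0.44 -0.48 0;-0.92 -0.44 -0.48 0;-0.92 -0.44 -0.48 0;-0.92 -0.44 -0.48 0;-0.92 -0.44 -0.48 0;-0.92 -0.44 -0.48 0;-0.92 -0.44 -0.48 0")

```text
clock: 10.43
tool_pos: [-0.1507, -0.3543, 0.6736]
eef_rot: [0.934, 0.16, -0.168, 0.271]
contact_force: [-0.4, -0.8, 1.0]
opening: 0.007
finger_force: 0.0
```

```bash
python3 go.py w  -.3 -.4 .65 -.4 -.55 .45
```

```text
10.43 q [ 2.42 -0.31 -0.34  1.66 -0.18  1.13  0.85] p [-0.151 -0.354  0.674] F [-0.4 -0.8  1. ] panel [ 990.6 -296.8   10.4]
tool axes in panel:
 [[-0.785  0.62   0.009]
 [ 0.615  0.777  0.133]
 [ 0.076  0.11  -0.991]]
-> [-0.3  -0.4   0.65] shift/.3 [-0.444 -0.108  0.261] rows 3.8
-> [-0.4  -0.55  0.45] shift/.3 [-0.135 -0.031  0.887] rows 6.5
```

Request:
send_rows(rows="-0.44 -0.11 0.26 0;-0.44 -0.11 0.26 0;-0.44 -0.11 0.26 0;-0.58 -0.14 1 0;-0.58 -0.14 1 0;-0.58 -0.14 1 0;-0.58 -0.14 1 0;-0.58 -0.14 1 0;-0.58 -0.14 1 0")

```text
clock: 11.18
tool_pos: [-0.3902, -0.5268, 0.4824]
eef_rot: [0.934, 0.159, -0.168, 0.271]
contact_force: [0.7, -0.3, 0.8]
opening: 0.006
finger_force: 0.0
```

```bash
python3 go.py w  -.4 -.65 .42  0 -.75 .42 .3 -.65 .4
```

```text
11.18 q [ 2.39  0.24 -0.22  1.72 -0.17  0.56  1.08] p [-0.39  -0.527  0.482] F [ 0.7 -0.3  0.8] panel [1103.2 -395.2 -307.9]
tool axes in panel:
 [[-0.784  0.62   0.008]
 [ 0.615  0.777  0.132]
 [ 0.076  0.109 -0.991]]
-> [-0.4  -0.65  0.42] shift/.3 [-0.031  0.223  0.403] rows 3.3
-> [ 0.   -0.75  0.42] shift/.3 [ 1.121  0.786 -0.116] rows 9.9
-> [ 0.3  -0.65  0.4 ] shift/.3 [ 0.989  0.091 -0.36 ] rows 7.6
```

Request:
send_rows(rows="0.1 0.2 0.35 0;0.1 0.2 0.35 0;0.1 0.2 0.35 0;0.9 0.7 0.3 0;0.9 0.7 0.3 0;0.9 0.7 0.3 0;0.9 0.7 0.3 0;0.9 0.7 0.3 0;0.9 0.7 0.3 0;0.9 0.7 0.3 0")

```text
clock: 12.02
tool_pos: [-0.0822, -0.6897, 0.3995]
eef_rot: [0.934, 0.161, -0.168, 0.271]
contact_force: [-0.1, -0.5, -1.0]
opening: 0.006
finger_force: 0.0
```

```bash
python3 go.py w  .1 -.72 .42 .35 -.6 .4 .6 -.25 .4
```

```text
12.02 q [1.21 0.39 0.4  1.81 0.26 0.39 0.1 ] p [-0.082 -0.69   0.4  ] F [-0.1 -0.5 -1. ] panel [1020.8  -49.3 -350.4]
tool axes in panel:
 [[-0.787  0.617  0.009]
 [ 0.613  0.779  0.135]
 [ 0.076  0.111 -0.991]]
-> [ 0.1  -0.72  0.42] shift/.3 [ 0.493  0.35  -0.135] rows 4.5
-> [ 0.35 -0.6   0.4 ] shift/.3 [ 0.854 -0.023 -0.359] rows 6.7
-> [ 0.6  -0.25  0.4 ] shift/.3 [ 0.989 -0.607 -0.843] rows 10.3
```

Request:
send_rows(rows="0.49 0.35 -0.14 0;0.49 0.35 -0.14 0;0.49 0.35 -0.14 0;0.49 0.35 -0.14 0;1 0.34 -0.35 0;1 0.34 -0.35 0;1 0.34 -0.35 0;1 0.34 -0.35 0")

```text
clock: 12.68
tool_pos: [0.2334, -0.6541, 0.4103]
eef_rot: [0.934, 0.16, -0.169, 0.271]
contact_force: [-0.6, -0.8, -0.7]
opening: 0.007
finger_force: 0.0
```

```bash
python3 go.py w  .45 -.5 .42 .62 -.2 .42 .68 .1 .4
```

```text
12.68 q [ 0.52  0.51  0.62  1.62  0.35  0.71 -0.44] p [ 0.233 -0.654  0.41 ] F [-0.6 -0.8 -0.7] panel [ 858.   189.7 -218.7]
tool axes in panel:
 [[-0.785  0.619  0.01 ]
 [ 0.615  0.777  0.132]
 [ 0.074  0.11  -0.991]]
-> [ 0.45 -0.5   0.42] shift/.3 [ 0.738 -0.115 -0.478] rows 6.4
-> [ 0.62 -0.2   0.42] shift/.3 [ 0.713 -0.581 -0.69 ] rows 8.3
-> [0.68 0.1  0.4 ] shift/.3 [ 0.412 -0.754 -0.553] rows 7.4
```

Request:
send_rows(rows="0.74 -0.12 -0.48 0;0.74 -0.12 -0.48 0;0.74 -0.12 -0.48 0;0.74 -0.12 -0.48 0;0.74 -0.12 -0.48 0;0.74 -0.12 -0.48 0;0.95 -0.35 -0.75 0;0.95 -0.35 -0.75 0;0.95 -0.35 -0.75 0")

```text
clock: 13.43
tool_pos: [0.4912, -0.3958, 0.427]
eef_rot: [0.934, 0.16, -0.169, 0.272]
contact_force: [0.4, 0.1, 0.8]
opening: 0.003
finger_force: 0.0
```

```bash
python3 go.py w  .62 -.2 .42 .68 .1 .4
```

```text
13.43 q [-0.1   0.6   0.67  1.44  0.31  1.17 -0.88] p [ 0.491 -0.396  0.427] F [0.4 0.1 0.8] panel [577.2 254.2   5.8]
tool axes in panel:
 [[-0.785  0.619  0.011]
 [ 0.615  0.777  0.133]
 [ 0.074  0.111 -0.991]]
-> [ 0.62 -0.2   0.42] shift/.3 [ 0.527 -0.366 -0.446] rows 5.6
-> [0.68 0.1  0.4 ] shift/.3 [ 0.412 -0.753 -0.554] rows 7.4
```

Request:
send_rows(rows="0.53 -0.37 -0.45 -0.02;0.53 -0.37 -0.45 -0.04;0.53 -0.37 -0.45 -0.06;0.53 -0.37 -0.45 -0.08;0.53 -0.37 -0.45 -0.106;0.73 -0.73 -0.7 -0.106;0.73 -0.73 -0.7 -0.106;0.73 -0.73 -0.7 -0.106;0.73 -0.73 -0.7 -0.106")

```text
clock: 14.18
tool_pos: [0.6474, -0.0608, 0.4072]
eef_rot: [0.83, 0.456, -0.248, 0.202]
contact_force: [1.3, -0.5, 0.4]
opening: 0.005
finger_force: 0.0
```

```bash
python3 go.py w  .68 .1 .4; python3 go.py p -60 -150 250
```

```text
14.18 q [-0.41  0.82  0.45  0.96  0.26  1.7  -0.62] p [ 0.647 -0.061  0.407] F [ 1.3 -0.5  0.4] panel [270.9 191.6 204. ]
tool axes in panel:
 [[-1.     0.002  0.01 ]
 [ 0.004  0.991  0.133]
 [-0.01   0.133 -0.991]]
-> [0.68 0.1  0.4 ] shift/.3 [ 0.417 -0.178 -0.306] rows 3.9
14.18 q [-0.41  0.82  0.45  0.96  0.26  1.7  -0.62] p [ 0.647 -0.061  0.407] F [ 1.3 -0.5  0.4] panel [270.9 191.6 204. ]
tool axes in panel:
 [[-1.     0.002  0.01 ]
 [ 0.004  0.991  0.133]
 [-0.01   0.133 -0.991]]
-> [0.535 0.376 0.25 ] shift/.3 [ 1.097 -1.111 -0.315] rows 11.5
```

```bash
python3 - <<'E'
import sys; sys.argv=['go']
exec(open('go.py').read())
X=np.load('X.npy').reshape(-1,3); P=w2p(X)*1000
t=P[(P[:,2]>70)&(P[:,2]<85)&(P[:,0]<10)&(P[:,0]>-60)&(abs(P[:,1])<120)]
print('tab',len(t),t.min(0),t.max(0),np.median(t,0))
t=P[(P[:,2]>45)&(P[:,2]<56)&(P[:,0]<10)&(P[:,0]>-70)&(abs(P[:,1])<120)]
print('top',len(t),np.percentile(t,[2,50,98],axis=0))
t=P[(abs(P[:,2])<5)&(P[:,0]<-60)&(P[:,0]>-88)&(abs(P[:,1])<140)]; print('face',len(t),np.percentile(t,[2,50,98],axis=0))
E
python3 go.py p -10 -70 160
```

```text
14.18 q [-0.41  0.82  0.45  0.96  0.26  1.7  -0.62] p [ 0.647 -0.061  0.407] F [ 1.3 -0.5  0.4] panel [270.9 191.6 204. ]
tool axes in panel:
 [[-1.     0.002  0.01 ]
 [ 0.004  0.991  0.133]
 [-0.01   0.133 -0.991]]
tab 73 [-32.61010338 -74.95632553  71.28733344] [  9.92416641 -63.02502196  80.40246262] [ -8.98306488 -69.28753001  77.60068203]
top 413 [[ -52.97730522 -102.94089027   47.74277011]
 [ -26.0109723   -75.99796946   49.83286175]
 [  -0.3737205   -35.20896976   51.93153269]]
face 566 [[ -87.04703901 -136.18276246   -1.16239438]
 [ -73.21179737   36.14278928    0.96781041]
 [ -61.05884488  135.02053826    3.42830269]]
14.18 q [-0.41  0.82  0.45  0.96  0.26  1.7  -0.62] p [ 0.647 -0.061  0.407] F [ 1.3 -0.5  0.4] panel [270.9 191.6 204. ]
tool axes in panel:
 [[-1.     0.002  0.01 ]
 [ 0.004  0.991  0.133]
 [-0.01   0.133 -0.991]]
-> [0.547 0.254 0.207] shift/.3 [ 0.934 -0.886  0.019] rows 9.3
```

Request:
send_rows(rows="0.93 -0.89 0.02 0;0.93 -0.89 0.02 0;0.93 -0.89 0.02 0;0.93 -0.89 0.02 0;0.93 -0.89 0.02 0;0.93 -0.89 0.02 0;0.93 -0.89 0.02 0;0.93 -0.89 0.02 0;0.93 -0.89 0.02 0;0.93 -0.89 0.02 0", jaw=-0.1, force=8)

```text
clock: 15.02
tool_pos: [0.541, 0.2587, 0.2024]
eef_rot: [0.828, 0.461, -0.249, 0.2]
contact_force: [-0.8, 1.3, -1.0]
opening: 0.549
finger_force: 0.0
```

```bash
python3 go.py p -10 -69 100; python3 go.py p -10 -69 57
```

```text
15.02 q [-0.84  1.02  0.37  1.11  0.05  1.59 -1.12] p [0.541 0.259 0.202] F [-0.8  1.3 -1. ] panel [-12.9 -77.9 156.9]
tool axes in panel:
 [[-1.    -0.009  0.01 ]
 [-0.008  0.991  0.131]
 [-0.011  0.131 -0.991]]
-> [0.528 0.224 0.158] shift/.3 [-0.008  0.005  0.192] rows 1.4
15.02 q [-0.84  1.02  0.37  1.11  0.05  1.59 -1.12] p [0.541 0.259 0.202] F [-0.8  1.3 -1. ] panel [-12.9 -77.9 156.9]
tool axes in panel:
 [[-1.    -0.009  0.01 ]
 [-0.008  0.991  0.131]
 [-0.011  0.131 -0.991]]
-> [0.514 0.204 0.123] shift/.3 [-0.006 -0.014  0.334] rows 2.4
```

Request:
send_rows(rows="-0.007 0 0.1 0;-0.007 0 0.2 0;-0.007 -0.01 0.27 0;-0.007 -0.014 0.33 0;-0.007 -0.014 0.33 0;-0.007 -0.014 0.33 0")

```text
clock: 15.52
tool_pos: [0.5182, 0.1962, 0.1297]
eef_rot: [0.83, 0.456, -0.248, 0.202]
contact_force: [-0.7, -0.3, 0.8]
opening: 0.548
finger_force: 0.0
```

```bash
python3 go.py
```

```text
15.52 q [-0.82  1.03  0.37  1.37  0.07  1.31 -1.13] p [0.518 0.196 0.13 ] F [-0.7 -0.3  0.8] panel [ -3.5 -61.   60.3]
tool axes in panel:
 [[-1.     0.003  0.011]
 [ 0.004  0.991  0.133]
 [-0.011  0.133 -0.991]]
```

Request:
send_rows(rows="0 0 0 0;0 0 0 0;0 0 0 0;0 0 0 0;0 0 0 0;0 0 0 0;0 0 0 0", jaw=1, force=8)

```text
clock: 16.1
tool_pos: [0.5182, 0.1969, 0.13]
eef_rot: [0.831, 0.456, -0.247, 0.202]
contact_force: [-0.4, -0.7, -1.0]
opening: 0.042
finger_force: 0.0
```

```bash
python3 go.py; python3 go.py p -10 15 58
```

```text
16.1 q [-0.82  1.03  0.37  1.37  0.07  1.31 -1.14] p [0.518 0.197 0.13 ] F [-0.4 -0.7 -1. ] panel [ -3.8 -61.4  60.8]
tool axes in panel:
 [[-1.     0.003  0.009]
 [ 0.004  0.991  0.133]
 [-0.009  0.133 -0.991]]
16.1 q [-0.82  1.03  0.37  1.37  0.07  1.31 -1.14] p [0.518 0.197 0.13 ] F [-0.4 -0.7 -1. ] panel [ -3.8 -61.4  60.8]
tool axes in panel:
 [[-1.     0.003  0.009]
 [ 0.004  0.991  0.133]
 [-0.009  0.133 -0.991]]
-> [0.583 0.156 0.124] shift/.3 [0.022 0.251 0.043] rows 1.8
```

Run:
```python
from h import *
n=[]
for c in('top','side'):
    p,d=eyes.snapshot(c); np.save(f'{c}1.npy',d); n.append(p)
cv2.imwrite('pics/t1.png',np.hstack([cv2.resize(n[0][120:280,190:350,::-1],(560,560)),cv2.resize(n[1][120:280,180:250,::-1],(240,560))]))
```

```text
(no output)
```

View pics/t1.png

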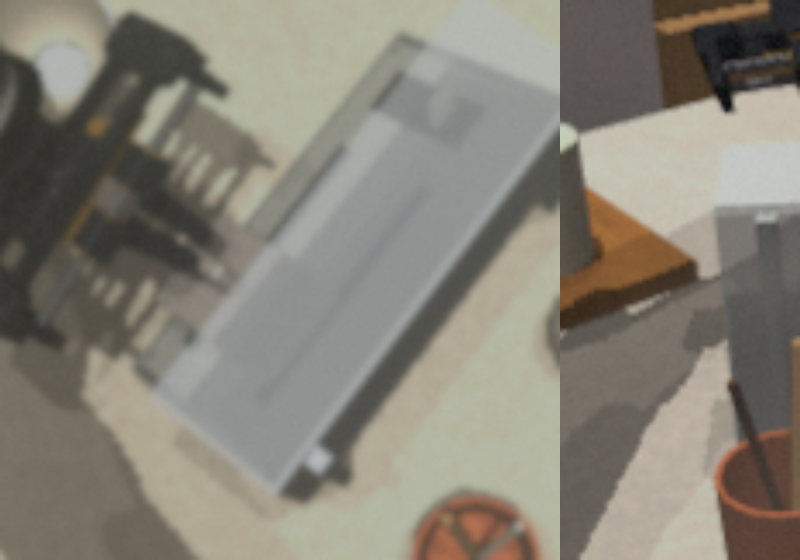

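Run:
```python
import sys; sys.argv=['go']
exec(open('go.py').read())
print(s['opening'],s['finger_force'])
for n in('top','side'):
    d=np.load(n+'1.npy'); vv,uu=np.mgrid[0:400,0:640]; o,ra=rays(n,np.c_[uu.ravel(),vv.ravel()]); X=o+ra*d.ravel()[:,None]; P=w2p(X)*1000
    P=P[d.ravel()>0]
    for nm,(x0,x1,y0,y1,z0,z1) in dict(tab=(-40,20,-110,30,57,85),fing=(-60,30,-130,30,85,110),top=(-70,0,-125,20,46,54)).items():
        t=P[(P[:,0]>x0)&(P[:,0]<x1)&(P[:,1]>y0)&(P[:,1]<y1)&(P[:,2]>z0)&(P[:,2]<z1)]
        if len(t)>5: print(n,nm,len(t),np.percentile(t,[3,50,97],axis=0).round(0).tolist())
```

```text
16.2 q [-0.82  1.03  0.37  1.37  0.07  1.31 -1.14] p [0.518 0.197 0.13 ] F [ 0.6 -0.3 -0.8] panel [ -3.7 -61.4  60.7]
tool axes in panel:
 [[-1.     0.003  0.009]
 [ 0.004  0.991  0.133]
 [-0.009  0.133 -0.991]]
0.006173975693120758 0.0
top tab 91 [[-25.0, -75.0, 61.0], [8.0, -68.0, 76.0], [14.0, -63.0, 79.0]]
top fing 117 [[1.0, -83.0, 89.0], [5.0, -70.0, 101.0], [7.0, -53.0, 109.0]]
top top 384 [[-51.0, -103.0, 48.0], [-25.0, -78.0, 50.0], [-2.0, -36.0, 51.0]]
```

Run:
```python
import sys; sys.argv=['go']
exec(open('go.py').read())
d=np.load('top1.npy'); vv,uu=np.mgrid[0:400,0:640]; o,ra=rays('top',np.c_[uu.ravel(),vv.ravel()]); P=w2p(o+ra*d.ravel()[:,None])*1000
for z in range(55,125,5):
    t=P[(P[:,0]>-60)&(P[:,0]<40)&(abs(P[:,1]+65)<45)&(P[:,2]>=z)&(P[:,2]<z+5)]
    print(z,len(t),[tuple(int(a) for a in q[:2]) for q in t[::max(1,len(t)//14)]])
im,_=eyes.snapshot('top'); c=proj('top',[p])[0]; print(c)
im=im[:,:,::-1].copy(); x,y=c.astype(int); cv2.imwrite('pics/t2.png',cv2.resize(im[y-35:y+35,x-45:x+45],None,fx=8,fy=8,interpolation=cv2.INTER_CUBIC))
```

```text
16.2 q [-0.82  1.03  0.37  1.37  0.07  1.31 -1.14] p [0.518 0.197 0.13 ] F [ 0.6 -0.3 -0.8] panel [ -3.7 -61.4  60.7]
tool axes in panel:
 [[-1.     0.003  0.009]
 [ 0.004  0.991  0.133]
 [-0.009  0.133 -0.991]]
55 3 [(-24, -74), (12, -63), (0, -74)]
60 11 [(11, -63), (-7, -74), (12, -66), (12, -65), (12, -68), (12, -66), (4, -74), (11, -70), (14, -69), (10, -73), (11, -72)]
65 13 [(-17, -74), (11, -64), (12, -63), (-4, -74), (13, -66), (13, -64), (13, -69), (13, -67), (13, -72), (11, -70), (13, -69), (14, -73), (12, -72)]
70 11 [(9, -62), (12, -64), (13, -63), (14, -66), (13, -69), (12, -67), (11, -73), (12, -71), (12, -70), (9, -74), (13, -73)]
75 54 [(-30, -65), (-21, -64), (-18, -65), (-12, -64), (-7, -65), (-3, -66), (2, -63), (-2, -68), (4, -64), (-4, -71), (4, -67), (12, -64), (0, -71), (9, -68), (0, -74), (7, -71), (14, -67), (12, -71)]
80 0 []
85 7 [(3, -59), (3, -68), (4, -70), (4, -73), (4, -75), (3, -74), (6, -77)]
90 19 [(5, -52), (5, -53), (5, -56), (5, -55), (5, -59), (4, -58), (3, -63), (4, -62), (5, -61), (5, -62), (3, -68), (3, -69), (4, -72), (4, -71), (0, -75), (4
[... 725 characters left out ...]
-64), (5, -63), (2, -65), (5, -64), (-4, -72), (0, -71), (2, -72), (5, -71), (4, -75), (3, -74), (3, -78), (4, -77), (5, -79), (7, -77), (2, -85), (4, -84), (6, -83), (6, -81), (3, -87), (6, -86), (4, -84)]
115 27 [(6, -54), (4, -58), (5, -57), (5, -55), (3, -62), (5, -61), (5, -60), (5, -58), (7, -57), (4, -62), (5, -61), (5, -65), (4, -74), (4, -72), (3, -76), (3, -75), (5, -74), (5, -79), (2, -78), (4, -77), (6, -81), (5, -80), (5, -84), (6, -82), (7, -81), (8, -80), (3, -86)]
120 35 [(5, -54), (5, -55), (4, -58), (7, -55), (6, -61), (3, -65), (3, -68), (4, -65), (6, -68), (2, -76), (3, -73), (3, -76), (4, -79), (4, -83), (5, -85), (5, -82), (5, -86), (6, -88)]
[254.47735367 195.2000108 ]
```

View pics/t2.png

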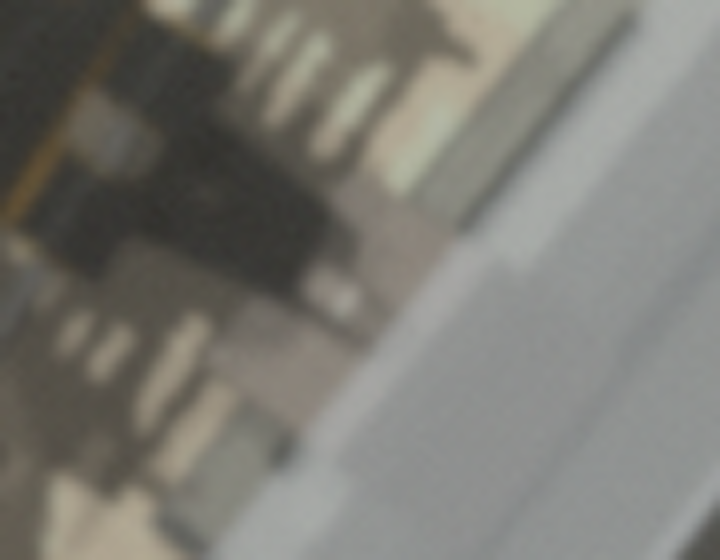

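```bash
python3 go.py p -10 -65 38
```

```text
16.25 q [-0.82  1.03  0.37  1.37  0.07  1.31 -1.14] p [0.518 0.197 0.13 ] F [ 0.5 -0.2  0.2] panel [ -3.7 -61.4  60.7]
tool axes in panel:
 [[-1.     0.003  0.009]
 [ 0.004  0.991  0.133]
 [-0.009  0.133 -0.991]]
-> [0.51  0.192 0.108] shift/.3 [ 0.022 -0.022  0.073] rows 0.6
```

Request:
send_rows(rows="0 0 0 0;0 0 0 0;0 0 0 0;0 0 0 0;0 0 0 0;0 0 0 0", jaw=0)

```text
clock: 16.75
tool_pos: [0.5181, 0.1968, 0.1299]
eef_rot: [0.831, 0.456, -0.247, 0.202]
contact_force: [0.6, 0.3, 0.0]
opening: 0.434
finger_force: 0.0
```

Descend in small steps, then close.

Request:
send_rows(rows="0.022 -0.02 0.02 0;0.022 -0.02 0.04 0;0.022 -0.02 0.06 0;0.022 -0.02 0.07 0;0.022 -0.02 0.07 0")

```text
clock: 17.17
tool_pos: [0.5106, 0.1912, 0.108]
eef_rot: [0.83, 0.456, -0.249, 0.202]
contact_force: [-0.7, 0.5, -0.3]
opening: 0.499
finger_force: 0.0
```

Request:
send_rows(rows="0 0 0 0;0 0 0 0;0 0 0 0;0 0 0 0;0 0 0 0;0 0 0 0", jaw=1, force=8)

```text
clock: 17.67
tool_pos: [0.5115, 0.1924, 0.1088]
eef_rot: [0.831, 0.456, -0.247, 0.202]
contact_force: [0.5, 0.1, -0.1]
opening: 0.144
finger_force: 7.9
```

```bash
python3 go.py p -10 10 40
```

```text
17.67 q [-0.82  1.04  0.36  1.41  0.06  1.26 -1.15] p [0.512 0.192 0.109] F [ 0.5  0.1 -0.1] panel [-10.2 -64.3  39.3]
tool axes in panel:
 [[-1.     0.003  0.009]
 [ 0.004  0.991  0.133]
 [-0.009  0.133 -0.991]]
-> [0.573 0.15  0.109] shift/.3 [0.    0.246 0.031] rows 1.8
```

Request:
send_rows(rows="0 0.04 0.005 0;0 0.08 0.011 0;0 0.12 0.016 0;0 0.16 0.021 0;0 0.2 0.027 0;0 0.24 0.032 0;0 0.265 0.036 0;0 0.265 0.036 0")

```text
clock: 18.33
tool_pos: [0.5807, 0.145, 0.1088]
eef_rot: [0.831, 0.456, -0.245, 0.202]
contact_force: [3.3, 2.7, 0.9]
opening: 0.148
finger_force: 8.1
```

```bash
python3 go.py
```

```text
18.33 q [-0.7   1.09  0.38  1.28  0.1   1.3  -1.06] p [0.581 0.145 0.109] F [3.3 2.7 0.9] panel [-10.6  19.5  39.5]
tool axes in panel:
 [[-1.     0.005  0.006]
 [ 0.006  0.991  0.136]
 [-0.005  0.136 -0.991]]
```

Request:
send_rows(rows="0 0.007 0.001 0;0 0.013 0.002 0;0 0.013 0.002 0")

```text
clock: 18.58
tool_pos: [0.581, 0.1447, 0.1087]
eef_rot: [0.831, 0.457, -0.247, 0.201]
contact_force: [1.2, 5.3, 3.5]
opening: 0.142
finger_force: 8.1
```

```bash
python3 go.py
```

```text
18.58 q [-0.7   1.09  0.37  1.27  0.1   1.31 -1.05] p [0.581 0.145 0.109] F [1.2 5.3 3.5] panel [-10.6  20.   39.5]
tool axes in panel:
 [[-1.     0.002  0.007]
 [ 0.003  0.991  0.133]
 [-0.007  0.133 -0.991]]
```

Request:
send_rows(rows="0 -0.01 0 0;0 -0.01 0 0;0 -0.01 0 0;0 -0.01 -0.1 0;0 -0.01 -0.2 0;0 -0.01 -0.25 0", jaw=0)

```text
clock: 19.08
tool_pos: [0.5958, 0.1888, 0.1701]
eef_rot: [0.831, 0.456, -0.246, 0.202]
contact_force: [0.1, 0.4, 0.7]
opening: 0.5
finger_force: 0.0
```

```bash
python3 - <<'E'
import sys; sys.argv=['go']
exec(open('go.py').read())
d=np.load('top1.npy'); vv,uu=np.mgrid[0:400,0:640]; o,ra=rays('top',np.c_[uu.ravel(),vv.ravel()]); P=w2p(o+ra*d.ravel()[:,None])
t0=p2w(np.array([-3.7,-61.4,60.7])/1000); Q=(o+ra*d.ravel()[:,None]-t0)@M*1000
for a in range(10,110,6):
    t=Q[(abs(Q[:,0])<40)&(abs(Q[:,1])<110)&(-Q[:,2]>=a)&(-Q[:,2]<a+6)&(P[:,2]>.082)]
    print(a,len(t),np.percentile(t[:,1],[2,98]).round() if len(t)>3 else '',np.percentile(t[:,0],[2,98]).round() if len(t)>3 else '')
d=eyes.snapshot('top')[1]; P=w2p(o+ra*d.ravel()[:,None])*1000
t=P[(P[:,2]>70)&(P[:,2]<85)&(P[:,0]<16)&(P[:,0]>-60)&(P[:,1]>-20)&(P[:,1]<50)]; print('tab',len(t),np.percentile(t,[3,50,97],axis=0).round(1).tolist())
t=P[(P[:,2]>17)&(P[:,2]<38)&(P[:,0]<10)&(P[:,0]>-40)&(P[:,1]>-100)&(P[:,1]<-50)]; print('plunger',len(t),t.round().tolist()[:10])
E
python3 go.py p -10 -81 90 ; python3 go.py p -10 -81 20
```

```text
19.08 q [-0.73  1.07  0.38  1.1   0.09  1.5  -1.04] p [0.596 0.189 0.17 ] F [0.1 0.4 0.7] panel [-10.6   7.  115.4]
tool axes in panel:
 [[-1.     0.003  0.008]
 [ 0.004  0.991  0.135]
 [-0.007  0.135 -0.991]]
10 0  
16 0  
22 2  
28 23 [-14.  13.] [-10.  -6.]
34 31 [-16.  15.] [-12.  -4.]
40 40 [-16.  14.] [-11.  -4.]
46 33 [-16.  14.] [-11.  -1.]
52 32 [-18.  13.] [-12.  -4.]
58 38 [-16.  15.] [-12.  -7.]
64 37 [-19.  16.] [-13.  -3.]
70 72 [-18.  16.] [-13.   9.]
76 18 [-19.  17.] [-12.  -1.]
82 2  
88 6 [-84.  77.] [-33.   8.]
94 61 [-85.  83.] [-35.   2.]
100 142 [-82.  80.] [-36. -20.]
106 294 [-82.  80.] [-35. -19.]
tab 86 [[-30.0, 7.8, 70.8], [-5.2, 12.9, 76.3], [13.5, 19.0, 78.4]]
plunger 4 [[-22.0, -70.0, 32.0], [-22.0, -74.0, 33.0], [-16.0, -76.0, 35.0], [-20.0, -78.0, 33.0]]
19.13 q [-0.73  1.07  0.38  1.1   0.09  1.51 -1.04] p [0.597 0.19  0.171] F [0.1 1.4 0.9] panel [-11.7   7.1 117.5]
tool axes in panel:
 [[-1.     0.003  0.004]
 [ 0.003  0.991  0.137]
 [-0.003  0.137 -0.991]]
-> [0.515 0.226 0.15 ] shift/.3 [-0.006 -0.303  0.051] rows 2.2
19.13 q [-0.73  1.07  0.38  1.1   0.09  1.51 -1.04] p [0.597 0.19  0.171] F [0.1 1.4 0.9] panel [-11.7   7.1 117.5]
tool axes in panel:
 [[-1.     0.003  0.004]
 [ 0.003  0.991  0.137]
 [-0.003  0.137 -0.991]]
-> [0.491 0.192 0.093] shift/.3 [-0.005 -0.335  0.282] rows 3.2
```

Request:
send_rows(rows="-0.006 -0.1 0.02 0;-0.006 -0.2 0.04 0;-0.006 -0.28 0.05 0;-0.006 -0.29 0.05 0;-0.006 -0.3 0.08 0;-0.006 -0.3 0.15 0;-0.006 -0.3 0.15 0;-0.006 -0.3 0.15 0", jaw=1)

```text
clock: 19.8
tool_pos: [0.506, 0.2045, 0.1232]
eef_rot: [0.831, 0.455, -0.249, 0.202]
contact_force: [0.4, -0.2, 0.2]
opening: 0.006
finger_force: 0.0
```

```bash
python3 go.py p -10 -74 17 -10 -74 10  -10 -73 0 -10 -73 -5
```

```text
19.8 q [-0.84  1.03  0.36  1.39  0.06  1.3  -1.15] p [0.506 0.204 0.123] F [ 0.4 -0.2  0.2] panel [ -7.2 -75.7  54.9]
tool axes in panel:
 [[-1.     0.004  0.013]
 [ 0.005  0.991  0.132]
 [-0.013  0.132 -0.991]]
-> [0.496 0.187 0.091] shift/.3 [ 0.011 -0.011  0.126] rows 0.9
-> [0.494 0.184 0.085] shift/.3 [ 0.    -0.003  0.023] rows 0.2
-> [0.491 0.178 0.077] shift/.3 [ 0.    -0.001  0.033] rows 0.2
-> [0.489 0.176 0.073] shift/.3 [ 0.    -0.002  0.017] rows 0.1
```

Request:
send_rows(rows="0.01 -0.01 0.05 0;0.01 -0.01 0.1 0;0.01 -0.013 0.13 0;0.01 -0.013 0.15 0;0.01 -0.013 0.15 0")

```text
clock: 20.22
tool_pos: [0.494, 0.1842, 0.0852]
eef_rot: [0.831, 0.456, -0.248, 0.202]
contact_force: [0.9, -0.2, 0.8]
opening: 0.003
finger_force: 0.0
```

```bash
python3 go.py
```

```text
20.22 q [-0.83  1.06  0.36  1.48  0.06  1.18 -1.16] p [0.494 0.184 0.085] F [ 0.9 -0.2  0.8] panel [-10.6 -74.   10.3]
tool axes in panel:
 [[-1.     0.003  0.011]
 [ 0.005  0.991  0.132]
 [-0.011  0.132 -0.991]]
```

Request:
send_rows(rows="0 -0.001 0.01 0;0 -0.002 0.02 0;0 -0.003 0.03 0;0 -0.003 0.03 0")

```text
clock: 20.55
tool_pos: [0.4924, 0.1816, 0.079]
eef_rot: [0.831, 0.457, -0.246, 0.202]
contact_force: [1.0, 4.1, 8.7]
opening: 0.011
finger_force: 4.4
```

```bash
python3 go.py
```

```text
20.55 q [-0.83  1.06  0.35  1.5   0.06  1.16 -1.17] p [0.492 0.182 0.079] F [1.  4.1 8.7] panel [-11.7 -73.8   3.5]
tool axes in panel:
 [[-1.     0.003  0.007]
 [ 0.003  0.991  0.134]
 [-0.006  0.134 -0.991]]
```

Request:
send_rows(rows="0 -0.001 0.01 0;0 -0.002 0.02 0;0 -0.003 0.03 0;0 -0.003 0.03 0")

```text
clock: 20.88
tool_pos: [0.4895, 0.1771, 0.0716]
eef_rot: [0.831, 0.457, -0.246, 0.201]
contact_force: [0.9, 2.6, 5.3]
opening: 0.005
finger_force: 3.1
```

```bash
python3 go.py
```

```text
20.88 q [-0.83  1.07  0.35  1.51  0.06  1.13 -1.17] p [0.489 0.177 0.072] F [0.9 2.6 5.3] panel [-11.7 -73.7  -5.6]
tool axes in panel:
 [[-1.     0.002  0.007]
 [ 0.003  0.991  0.134]
 [-0.006  0.134 -0.991]]
```

Request:
send_rows(rows="0 0 0.01 0;0 0 0.015 0;0 0 0.015 0")

```text
clock: 21.13
tool_pos: [0.4891, 0.1763, 0.07]
eef_rot: [0.831, 0.457, -0.245, 0.201]
contact_force: [-0.0, 7.6, 18.2]
opening: 0.007
finger_force: 9.3
```

```bash
python3 go.py
```

```text
21.13 q [-0.82  1.07  0.35  1.52  0.06  1.13 -1.17] p [0.489 0.176 0.07 ] F [-0.   7.6 18.2] panel [-12.  -73.5  -7.3]
tool axes in panel:
 [[-1.     0.002  0.004]
 [ 0.003  0.991  0.135]
 [-0.004  0.135 -0.991]]
```

Request:
send_rows(rows="0 0 0.01 0;0 0 0.01 0;0 0 0.01 0")

```text
clock: 21.38
tool_pos: [0.4892, 0.1762, 0.0697]
eef_rot: [0.831, 0.457, -0.244, 0.201]
contact_force: [-0.2, 14.9, 32.1]
opening: 0.006
finger_force: 16.3
```

```bash
python3 go.py
```

```text
21.38 q [-0.82  1.07  0.35  1.52  0.06  1.12 -1.17] p [0.489 0.176 0.07 ] F [-0.2 14.9 32.1] panel [-12.1 -73.5  -7.7]
tool axes in panel:
 [[-1.     0.002  0.002]
 [ 0.003  0.991  0.135]
 [-0.002  0.135 -0.991]]
```

Request:
send_rows(rows="0 0 -0.03 0;0 0 -0.1 0;0 0 -0.2 0;0 0 -0.3 0;0 0 -0.4 0;0 0 -0.4 0")

```text
clock: 21.88
tool_pos: [0.5176, 0.2439, 0.164]
eef_rot: [0.831, 0.458, -0.242, 0.201]
contact_force: [0.7, 0.3, 0.4]
opening: 0.004
finger_force: 0.0
```

```bash
python3 - <<'E'
from h import *
p,d=eyes.snapshot('top'); np.save('top2.npy',d); cv2.imwrite('pics/t3.png',cv2.resize(p[105:275,175:385,::-1],None,fx=3.5,fy=3.5,interpolation=cv2.INTER_CUBIC))
E
python3 go.py
```

```text
21.93 q [-0.86  1.01  0.37  1.27  0.05  1.43 -1.16] p [0.516 0.242 0.162] F [-0.1 -0.6 -0.6] panel [-13.6 -88.6 107.7]
tool axes in panel:
 [[-1.     0.002  0.003]
 [ 0.003  0.991  0.136]
 [-0.002  0.136 -0.991]]
```

View pics/t3.png

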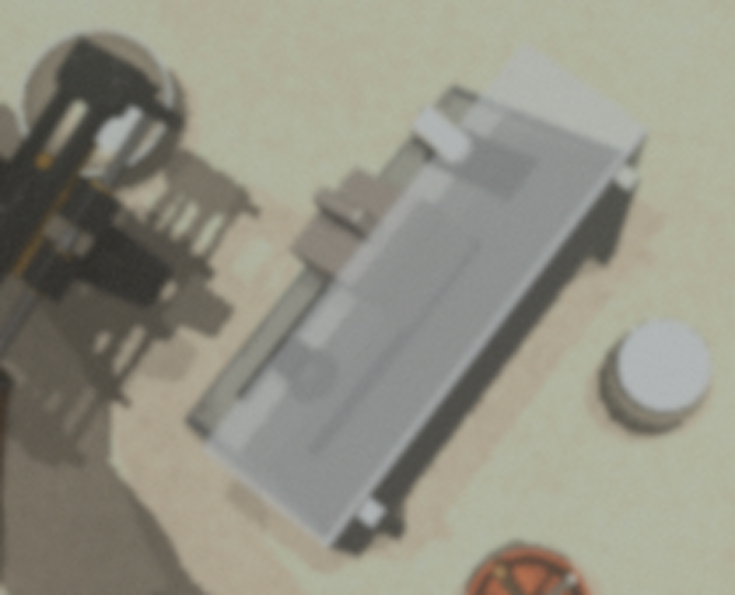

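```bash
python3 go.py p -85 120 100  -85 124 5
```

```text
21.93 q [-0.86  1.01  0.37  1.27  0.05  1.43 -1.16] p [0.516 0.242 0.162] F [-0.1 -0.6 -0.6] panel [-13.6 -88.6 107.7]
tool axes in panel:
 [[-1.     0.002  0.003]
 [ 0.003  0.991  0.136]
 [-0.002  0.136 -0.991]]
-> [0.718 0.166 0.114] shift/.3 [0.24  0.685 0.119] rows 5.3
-> [0.689 0.118 0.037] shift/.3 [ 0.001 -0.03   0.316] rows 2.3
```

Request:
send_rows(rows="0.04 0.12 0.02 0;0.08 0.24 0.04 0;0.12 0.36 0.06 0;0.16 0.48 0.08 0;0.2 0.6 0.1 0;0.24 0.685 0.12 0;0.24 0.685 0.12 0;0.24 0.67 0.22 0;0.24 0.67 0.22 0")

```text
clock: 22.68
tool_pos: [0.6976, 0.1426, 0.081]
eef_rot: [0.829, 0.454, -0.257, 0.2]
contact_force: [-1.1, -0.7, -1.8]
opening: 0.007
finger_force: 0.0
```

```bash
python3 go.py p -85 124 5 ; python3 go.py p -58 124 5 -35 124 5 -15 124 5
```

```text
22.68 q [-0.56  1.31  0.38  0.72  0.09  1.61 -0.96] p [0.698 0.143 0.081] F [-1.1 -0.7 -1.8] panel [-79.3 116.9  55.1]
tool axes in panel:
 [[-1.     0.001  0.025]
 [ 0.004  0.993  0.121]
 [-0.025  0.121 -0.992]]
-> [0.689 0.118 0.037] shift/.3 [0.023 0.003 0.168] rows 1.2
22.68 q [-0.56  1.31  0.38  0.72  0.09  1.61 -0.96] p [0.698 0.143 0.081] F [-1.1 -0.7 -1.8] panel [-79.3 116.9  55.1]
tool axes in panel:
 [[-1.     0.001  0.025]
 [ 0.004  0.993  0.121]
 [-0.025  0.121 -0.992]]
-> [0.677 0.1   0.053] shift/.3 [-0.067  0.003  0.17 ] rows 1.3
-> [0.666 0.085 0.066] shift/.3 [-0.077  0.     0.002] rows 0.6
-> [0.657 0.072 0.078] shift/.3 [-0.067  0.     0.002] rows 0.5
```

Request:
send_rows(rows="0.023 0.003 0.05 0;0.023 0.003 0.1 0;0.023 0.003 0.14 0;0.023 0.003 0.168 0;0.023 0.003 0.168 0;0.023 0.003 0.168 0")

```text
clock: 23.18
tool_pos: [0.6972, 0.1247, 0.0433]
eef_rot: [0.831, 0.456, -0.247, 0.202]
contact_force: [-0.7, -0.9, 0.1]
opening: 0.005
finger_force: 0.0
```

```bash
python3 go.py
```

```text
23.18 q [-0.56  1.33  0.37  0.81  0.09  1.5  -0.97] p [0.697 0.125 0.043] F [-0.7 -0.9  0.1] panel [-89.3 126.9  15.8]
tool axes in panel:
 [[-1.     0.002  0.009]
 [ 0.004  0.991  0.133]
 [-0.009  0.133 -0.991]]
```

Request:
send_rows(rows="0 -0.013 0.02 0;0 -0.013 0.036 0;0 -0.013 0.036 0;-0.04 -0.013 0.036 0;-0.08 -0.013 0.036 0;-0.08 -0.013 0.036 0")

```text
clock: 23.68
tool_pos: [0.6812, 0.1036, 0.0504]
eef_rot: [0.831, 0.456, -0.247, 0.202]
contact_force: [1.0, -0.5, -0.6]
opening: 0.006
finger_force: 0.5
```

```bash
python3 go.py
```

```text
23.68 q [-0.56  1.27  0.38  0.94  0.11  1.41 -0.97] p [0.681 0.104 0.05 ] F [ 1.  -0.5 -0.6] panel [-63.8 125.7   6. ]
tool axes in panel:
 [[-1.     0.005  0.008]
 [ 0.006  0.991  0.134]
 [-0.008  0.134 -0.991]]
```

Request:
send_rows(rows="-0.03 0 0 0;-0.06 0 0 0;-0.09 0 0 0;-0.12 0 0 0;-0.14 0 0 0;-0.16 0 0 0;-0.16 0 0 0")

```text
clock: 24.27
tool_pos: [0.6585, 0.0719, 0.0777]
eef_rot: [0.831, 0.456, -0.247, 0.202]
contact_force: [0.2, 0.1, 0.2]
opening: 0.005
finger_force: 0.0
```

```bash
python3 go.py
python3 - <<'E'
from h import *
p,d=eyes.snapshot('top'); cv2.imwrite('pics/t4.png',cv2.resize(p[105:275,175:385,::-1],None,fx=3.5,fy=3.5,interpolation=cv2.INTER_CUBIC))
E
```

```text
24.27 q [-0.55  1.19  0.38  1.1   0.13  1.33 -0.95] p [0.658 0.072 0.078] F [0.2 0.1 0.2] panel [-16.2 125.1   5.2]
tool axes in panel:
 [[-1.     0.004  0.01 ]
 [ 0.005  0.991  0.133]
 [-0.009  0.133 -0.991]]
```

View pics/t4.png

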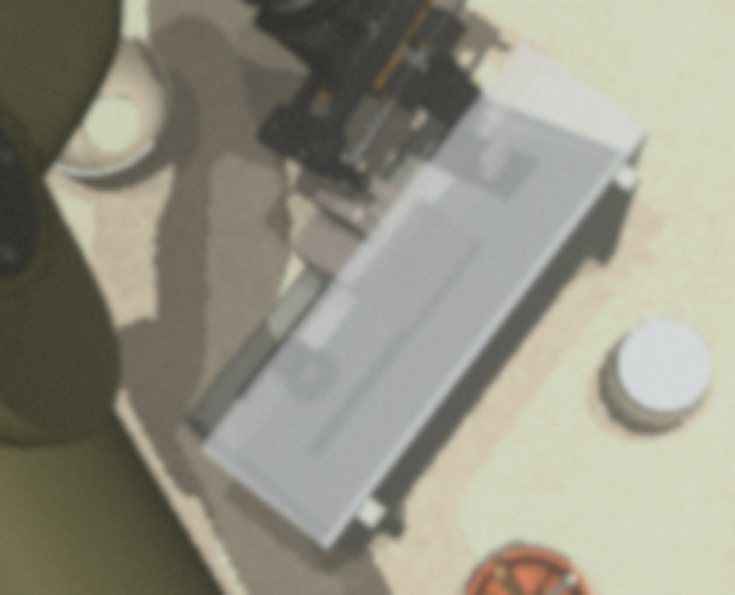

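Request:
send_rows(rows="0.05 0 0 0;0.1 0 -0.02 0;0.1 0 -0.1 0;0.1 0 -0.2 0;0.1 0 -0.3 0;0.1 0 -0.36 0;0.1 0 -0.36 0")

```text
clock: 24.9
tool_pos: [0.6992, 0.1568, 0.1472]
eef_rot: [0.831, 0.458, -0.243, 0.202]
contact_force: [1.0, 1.1, 0.5]
opening: 0.006
finger_force: 0.0
```

```bash
python3 go.py p -10.5 8 115
```

```text
24.9 q [-0.58  1.24  0.39  0.71  0.1   1.68 -0.94] p [0.699 0.157 0.147] F [1.  1.1 0.5] panel [-50.5 110.2 116.1]
tool axes in panel:
 [[-1.     0.002  0.002]
 [ 0.002  0.99   0.138]
 [-0.002  0.138 -0.99 ]]
-> [0.596 0.188 0.17 ] shift/.3 [-0.134 -0.338 -0.043] rows 2.6
```

Request:
send_rows(rows="-0.04 -0.1 -0.013 0;-0.08 -0.2 -0.026 0;-0.12 -0.3 -0.04 0;-0.134 -0.338 -0.043 0;-0.134 -0.338 -0.043 0;-0.134 -0.338 -0.043 0;-0.134 -0.338 -0.043 0", jaw=-0.1)

```text
clock: 25.48
tool_pos: [0.5946, 0.1833, 0.1672]
eef_rot: [0.831, 0.456, -0.248, 0.202]
contact_force: [-0.1, 0.2, 1.2]
opening: 0.507
finger_force: 0.0
```

```bash
python3 go.py p -10.5 18.5 39.5
```

```text
25.48 q [-0.72  1.07  0.38  1.12  0.09  1.49 -1.04] p [0.595 0.183 0.167] F [-0.1  0.2  1.2] panel [ -8.1   9.1 110. ]
tool axes in panel:
 [[-1.     0.004  0.011]
 [ 0.005  0.991  0.133]
 [-0.01   0.133 -0.991]]
-> [0.58  0.146 0.109] shift/.3 [ 0.011 -0.     0.237] rows 1.7
```

Request:
send_rows(rows="0.01 0 0.06 0;0.01 0 0.12 0;0.01 0 0.18 0;0.01 0 0.22 0;0.01 0 0.237 0;0.01 0 0.237 0")

```text
clock: 25.98
tool_pos: [0.5792, 0.1446, 0.1082]
eef_rot: [0.831, 0.455, -0.249, 0.202]
contact_force: [-0.7, 0.5, 0.2]
opening: 0.55
finger_force: 0.0
```

Request:
send_rows(rows="0 0 0 0;0 0 0 0;0 0 0 0;0 0 0 0;0 0 0 0;0 0 0 0;0 0 0 0", jaw=1, force=8)

```text
clock: 26.57
tool_pos: [0.5801, 0.1471, 0.11]
eef_rot: [0.831, 0.456, -0.247, 0.202]
contact_force: [2.1, -0.0, 2.1]
opening: 0.144
finger_force: 7.9
```

```bash
python3 go.py
```

```text
26.57 q [-0.71  1.09  0.37  1.27  0.1   1.31 -1.05] p [0.58  0.147 0.11 ] F [ 2.1 -0.   2.1] panel [-11.   17.9  41.4]
tool axes in panel:
 [[-1.     0.003  0.008]
 [ 0.004  0.991  0.134]
 [-0.008  0.134 -0.991]]
```

Request:
send_rows(rows="0 -0.04 -0.005 0;0 -0.08 -0.011 0;0 -0.12 -0.016 0;0 -0.16 -0.021 0;0 -0.2 -0.027 0;0 -0.24 -0.032 0;0 -0.27 -0.036 0;0 -0.285 -0.038 0;0 -0.285 -0.038 0")

```text
clock: 27.32
tool_pos: [0.5075, 0.1968, 0.1099]
eef_rot: [0.83, 0.457, -0.248, 0.202]
contact_force: [1.7, 0.1, 6.1]
opening: 0.142
finger_force: 8.1
```

```bash
python3 go.py
```

```text
27.32 q [-0.83  1.04  0.36  1.41  0.06  1.26 -1.15] p [0.507 0.197 0.11 ] F [1.7 0.1 6.1] panel [-10.6 -70.2  40.9]
tool axes in panel:
 [[-1.     0.001  0.01 ]
 [ 0.003  0.991  0.134]
 [-0.01   0.134 -0.991]]
```

Request:
send_rows(rows="0 -0.007 -0.001 0;0 -0.015 -0.002 0;0 -0.022 -0.003 0;0 -0.022 -0.003 0")

```text
clock: 27.65
tool_pos: [0.5074, 0.197, 0.11]
eef_rot: [0.831, 0.456, -0.245, 0.205]
contact_force: [12.2, -7.0, 0.8]
opening: 0.144
finger_force: 8.0
```

```bash
python3 go.py
```

```text
27.65 q [-0.83  1.04  0.36  1.42  0.06  1.25 -1.16] p [0.507 0.197 0.11 ] F [12.2 -7.   0.8] panel [-10.6 -70.3  41.1]
tool axes in panel:
 [[-1.     0.007  0.008]
 [ 0.008  0.99   0.141]
 [-0.007  0.141 -0.99 ]]
```

Request:
send_rows(rows="0 0.02 0.003 0;0 0.02 0.003 0;0 0.02 0.003 0;0 0.02 0.003 0;0 0.02 0.003 0;0 0.02 0.003 0", jaw=0)

```text
clock: 28.15
tool_pos: [0.5073, 0.1971, 0.109]
eef_rot: [0.83, 0.457, -0.248, 0.201]
contact_force: [0.5, -0.1, -0.1]
opening: 0.5
finger_force: 0.0
```

Request:
send_rows(rows="0 0 -0.1 0;0 0 -0.2 0;0 0 -0.3 0;0 0 -0.4 0;0 0 -0.5 0;0 0 -0.5 0;0 0 -0.5 0")

```text
clock: 28.73
tool_pos: [0.5425, 0.2818, 0.2291]
eef_rot: [0.831, 0.457, -0.246, 0.201]
contact_force: [-0.8, -0.7, -0.2]
opening: 0.5
finger_force: 0.0
```

```bash
python3 go.py
python3 - <<'E'
import sys; sys.argv=['go']
exec(open('go.py').read())
im,d=eyes.snapshot('top'); vv,uu=np.mgrid[0:400,0:640]; o,ra=rays('top',np.c_[uu.ravel(),vv.ravel()]); A=o+ra*d.ravel()[:,None]; P=w2p(A)*1000
t=P[(P[:,2]>70)&(P[:,2]<82)&(P[:,0]<14)&(P[:,0]>-40)&(abs(P[:,1]+70)<40)]; print('tab',len(t),np.percentile(t,[3,50,97],axis=0).round(1).tolist())
t=P[(abs(P[:,2]-50)<3)&(P[:,0]<0)&(P[:,0]>-50)&(abs(P[:,1]+70)<60)]; print('top y',np.percentile(t[:,1],[1,99]))
A=A.reshape(400,640,3)
for n,(u0,u1,v0,v1,z0,z1) in dict(bowl=(175,230,105,165,.04,.06),jar=(340,385,190,235,.093,.106),pot=(300,350,255,305,.08,.095)).items():
    B=A[v0:v1,u0:u1].reshape(-1,3);B=B[(B[:,2]>z0)&(B[:,2]<z1)]; print(n,len(B),cv2.minEnclosingCircle((B[:,:2]*1000).astype(np.float32)))
cv2.imwrite('pics/t5.png',cv2.resize(im[105:275,175:385,::-1],None,fx=3.5,fy=3.5,interpolation=cv2.INTER_CUBIC))
E
```

```text
28.73 q [-0.85  1.02  0.38  1.02  0.04  1.68 -1.13] p [0.543 0.282 0.229] F [-0.8 -0.7 -0.2] panel [-13.2 -89.8 190.2]
tool axes in panel:
 [[-1.     0.002  0.006]
 [ 0.003  0.991  0.134]
 [-0.006  0.134 -0.991]]
28.73 q [-0.85  1.02  0.38  1.02  0.04  1.68 -1.13] p [0.543 0.282 0.229] F [-0.8 -0.7 -0.2] panel [-13.2 -89.8 190.2]
tool axes in panel:
 [[-1.     0.002  0.006]
 [ 0.003  0.991  0.134]
 [-0.006  0.134 -0.991]]
tab 90 [[-28.4, -80.9, 71.6], [-4.3, -75.4, 77.3], [13.6, -69.6, 79.1]]
top y [-109.44851957  -40.44849154]
bowl 336 ((680.61376953125, 350.6590881347656), 55.524044036865234)
jar 569 ((505.9120788574219, -41.70463943481445), 29.854602813720703)
pot 251 ((347.9428405761719, 36.62458801269531), 40.25242233276367)
```

View pics/t5.png

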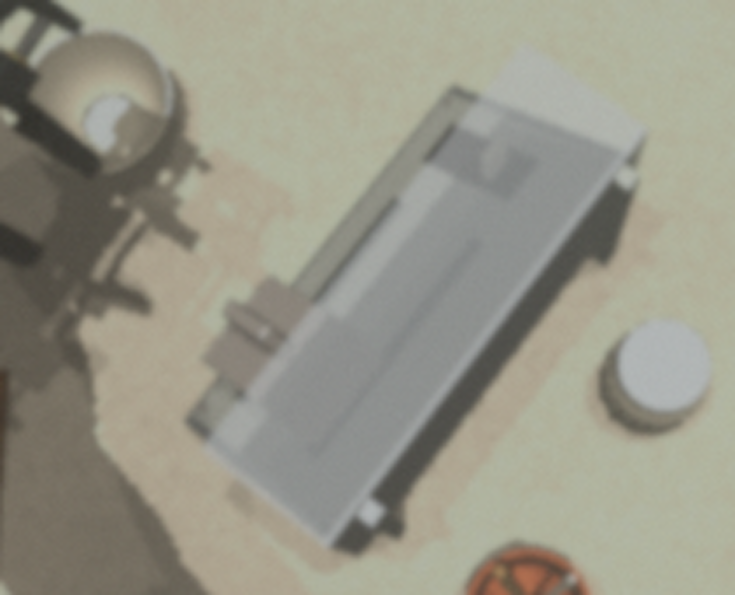

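The picture shows the lever up at (495,155) and the shutter shut at (255,335). The tab centre measures y = -75.4 mm, so the shutter is fully shut, and the bystanders have not moved. I'm handing the job in.

```bash
python3 -c "
from plant import finish_job
print(finish_job())"
```

```text
the job is handed in; nothing more can be done
None
```

I handed the job in at about 29 s of the 61 s allowed; no verdict came back. My last camera check showed the shutter shut, the lever up, and the bowl, jar and pot unmoved. The plunger was pushed to its stop and the lever dropped, but it is hidden under the shutter now, so I could not see it come back up. To work square to the panel I tilted the tool by repeatedly commanding poses out of the arm's reach, because the moves have no tilt input.

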